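# Close down the ultrasonic bath at the microscope bench

### The job

The cleaning run is over. Lift the basket out of the ultrasonic bath and hang it by its blue handle on the drip hook, and only then close the bath with its lid, seated flat all round with its plug in the well. Also put away every pair of ear defenders on the bench (two or three pairs) by hanging them astride the steel rail, one cup on each side, so that each hangs freely from its headband; do not shift the other things on the bench.

Things in the scene. Friction and masses are not known exactly. Their poses are not given: they have to be found in the camera images.
- bath: ultrasonic bath, a white box 200 mm (x) by 180 mm (y) by 110 mm tall, fixed, with a round well 131 mm across and 70 mm deep in its flat top. Origin: centre of underside; front faces -x
- bath_rim (a point): centre of the well's mouth, level with the bath's top face (110 mm up)
- basket: round steel basket (250 g), 90 mm across, wall 50 mm tall, standing in the bath, with a stiff upright bail whose blue grip bar is 70 mm long (own y), 14 wide (own x), 22 tall, top 128 and underside 106 mm above the origin; window below it 56 mm high, 60 wide. Grip the bar from above closing along own x, fingertips not below its underside. Origin: centre of underside, z up
- basket_grip (a point): middle of the underside of the basket's grip bar, which must rest on the hook
- lid: the bath's loose round steel lid (300 g), lying plug down on the bench: flange 150 mm across, 6 thick, its underside 12 mm above the origin; below it a plug 120 mm across, 12 tall, that fits in the well; on top a black knob 32 mm across, its side from 26 to 48 mm above the origin. Origin: centre of the plug's underside, z up
- lid_flange (a point): centre of the underside of the lid's flange, which must lie on the bath's top face
- hook: dark steel drip hook, fixed: a round foot 100 mm across, a post 190 mm tall, and a level 8 mm round arm at 170 mm height that runs 108 mm along own -x (towards the robot side) and ends in an upturned tip 128 mm out whose top is 196 mm high. Origin: centre of the foot's underside
- hook_seat (a point): point on top of the hook's arm (174 mm high), 78 mm out from the post's axis, where the basket's grip bar should rest, across the arm
- rail: steel rail, fixed: a level round bar 16 mm thick and 400 mm long along own y, its axis 142 mm high, on a post with a round 70 mm foot at each end. Origin: bench level below the bar's middle
- rail_top (a point): top of the bar at its middle (150 mm high); axes as the rail: y along the bar, x across it
- muff_yellow: yellow ear defenders (220 g), rigid, standing on their cups: 140 mm tall, 140 across (own x), cups 62 deep (own y), 74 tall, 60 apart inside; black crown pad 56 (x) by 30 (y) by 21 mm, top 140 mm above the origin, with an inverted-V saddle 44 wide under it. Grip it from above closing along y, tips up to 22 mm below its top. Origin: below the middle, cup-bottom level. None if absent
- muff_red: red ear defenders (220 g), rigid, standing on their cups: 140 mm tall, 140 across (own x), cups 62 deep (own y), 74 tall, 60 apart inside; black crown pad 56 (x) by 30 (y) by 21 mm, top 140 mm above the origin, with an inverted-V saddle 44 wide under it. Grip it from above closing along y, tips up to 22 mm below its top. Origin: below the middle, cup-bottom level. None if absent
- muff_blue: blue ear defenders (220 g), rigid, standing on their cups: 140 mm tall, 140 across (own x), cups 62 deep (own y), 74 tall, 60 apart inside; black crown pad 56 (x) by 30 (y) by 21 mm, top 140 mm above the origin, with an inverted-V saddle 44 wide under it. Grip it from above closing along y, tips up to 22 mm below its top. Origin: below the middle, cup-bottom level. None if absent
- muff_yellow_crown (a point): point in the saddle under the yellow ear defenders' crown pad, 116 mm above their origin, that meets the top of the bar when they hang on it; None if absent
- muff_red_crown (a point): point in the saddle under the red ear defenders' crown pad, 116 mm above their origin, that meets the top of the bar when they hang on it; None if absent
- muff_blue_crown (a point): point in the saddle under the blue ear defenders' crown pad, 116 mm above their origin, that meets the top of the bar when they hang on it; None if absent
- dishes: stack of clear culture dishes with white rims, 92 mm across, 33 mm tall; a bystander, leave it where it is. Origin: centre of underside
- camera: blue cube camera, 60 mm, black mount on one side; a bystander, leave it where it is. Origin: centre of underside
- reagent: amber bottle 68 mm across, 140 mm tall; a bystander, leave it where it is. Origin: centre of underside
- beaker: white tapered beaker 80 mm across, 90 mm tall; a bystander, leave it where it is. Origin: centre of underside

How it is judged (in metres and radians):
On the way, in this order (a step that is already met when the one before it is completed fails the run):
1. the basket hangs by its bail on the hook, let go (x of basket_grip in the frame of hook_seat between -0.033 and 0.035 m and y of basket_grip in the frame of hook_seat between -0.03 and 0.03 m and z of basket_grip in the frame of hook_seat between -0.012 and 0.012 m and angle between basket's own z axis and vertical below 0.3 rad and contact force between basket and hook above 0.5 N and contact force between basket and the fingers below 0.05 N and linear speed of basket below 0.1 m/s), for 0.3 s.
2. then the lid is seated level on the bath, let go (horizontal distance between lid_flange and bath_rim below 0.012 m and z of lid_flange in the frame of bath_rim between -0.003 and 0.003 m and angle between lid's own z axis and vertical below 0.04 rad and contact force between lid and the fingers below 0.05 N and linear speed of lid below 0.05 m/s), for 0.3 s.
At the end, for the whole second after the job is handed in: Basket hangs on the level part of the hook arm by its bar (12 mm in height, tilt under 0.3 rad); lid on the bath, centred within 12 mm, within 3 mm of flush, tilt under 0.04; all ear defenders astride the rail, crown on the bar between the posts, tilt under 0.25; all released, at rest (all of step 1 and all of step 2 and x of muff_yellow_crown in the frame of rail_top between -0.03 and 0.03 m and y of muff_yellow_crown in the frame of rail_top between -0.185 and 0.185 m and z of muff_yellow_crown in the frame of rail_top between -0.01 and 0.01 m and angle between each of muff_yellow, muff_red, muff_blue's own z axis and vertical below 0.25 rad and contact force between each of muff_yellow, muff_red, muff_blue and rail above 0.4 N and linear speed of each of muff_yellow, muff_red, muff_blue below 0.1 m/s and x of muff_red_crown in the frame of rail_top between -0.03 and 0.03 m and y of muff_red_crown in the frame of rail_top between -0.185 and 0.185 m and z of muff_red_crown in the frame of rail_top between -0.01 and 0.01 m and x of muff_blue_crown in the frame of rail_top between -0.03 and 0.03 m and y of muff_blue_crown in the frame of rail_top between -0.185 and 0.185 m and z of muff_blue_crown in the frame of rail_top between -0.01 and 0.01 m); the robot touches nothing.
It fails at once if one of the other things on the bench (dishes, camera, bottle, beaker) is shifted by more than 30 mm (distance of any of dishes, camera, reagent, beaker from where it was at the start of the episode above 0.03 m).
Of muff_yellow, muff_red, muff_blue only 2 to 3 are there at a start; the rules pass over those that are not, and their reading is None.
At some moment in a run one of lid, muff_yellow, muff_red, muff_blue may be knocked a few centimetres aside while the robot is not near it.
It also fails if it takes over 208 s, if anything falls off the work surface, if the arm or the gripper's body presses on something with over 40 N, if the wrist force passes 120 N, or if a joint passes its speed limit or range.

### The arm

A 6-joint arm with a two-finger parallel gripper is mounted at the origin on the work surface. World frame = base frame: x ahead of the robot, y to its left, z up, the work surface at z = 0. Lengths are in m, angles in degrees, forces in N, time in s.
With the tool pointing down it reaches from about 0.35 to 0.775 m from the base axis. Payload 5.5 kg.
Tool frame: the origin (TCP) lies on the front face of the gripper's body, between the roots of the fingers; the fingertips stand 73 mm ahead of it and the grasp point (between the pads) lies 54 mm ahead of it (robot.finger_overhang is the z of the fingertips in the tool frame, in m); z points along the fingers, y is the line along which they close (so a half turn about z gives the same grasp; the last joint's range is limited). The gripper opens to 85 mm and grips with 20 to 120 N. Pads are 22 mm wide; open, the fingers measure 114 mm over their backs; the gripper's body (76 mm by 85 mm) begins 54 mm behind the grasp point. The pads swing forward as they close: fully open they stand 13 mm farther back than shut.
Start: joints at [-73.946, 17.945, 2.641, 74.691, 0, 82.002], TCP at [0.234, -0.525, 0.304] pointing down, gripper open.
Joint ranges: [-158.12, 158.12], [-49.38, 96.58], [-58.88, 72.47], [-126.05, 133.96], [-84.25, 85.87], [-180, 180]. Speed limits (degrees/s): [147.25, 147.25, 180, 180, 180, 180].

### API

Orientations are given as [roll, pitch, yaw] about the fixed x, y, z axes, in that order (R = Rz(yaw) Ry(pitch) Rx(roll)).
In Python, from station import readout, imaging, job, spotter, robot gives the robot as it stands.
- The arm moves only by the shell command python3 -m handwheel 'ROWS'. ROWS is a JSON object of lists of equal length, an entry for each row: "grip": the finger opening in mm, from 0 to 85.4; "linear": the shift along the tool's x, y, z in mm, a list of three; "yaw": the turn about the tool's z in rad. A call has exactly 8 rows; each row shifts and turns the commanded pose from where the row before left it, along the tool's axes as they then stand; what a row does not reach is not made up. A row lasts 1/12 s, in which the tool goes at most 41.7 mm and 7.16 degrees, less where a joint would pass 70% of its speed; a pose out of reach is approached as far as the arm can. A call with a gripper value outside its range is refused whole. The fingers move at their own pace and stop on an object; the grip force is fixed at half the most. Time passes only in rows, so rows that do not move let the fingers close, or fill a call up. It gives the time, the measured TCP pose, the force, the opening and the grip force at its end, in the units of the state.
- readout.state(): the state, without advancing time (a new reading comes with each control period).
- imaging.capture(name): name is "scene" or "top"; returns the picture (384x512x3 uint8, red, green, blue); there is no depth.
- imaging.camera_model(name): a dict with "K" (3x3 intrinsics, pixels), "xyz" and "rotation" of the camera in the world. Camera axes: x right, y up, looking along -z (the intrinsics and any distortion apply to the point x, -y, -z); pixel columns grow to the right and rows downward; lengths in m; the calibration is good to about 2 mm. A picture is of the moment at which its call begins. camera_model takes no time and is no camera call.
- job.finish_job(): hands the job in; it is judged then, once.
Trained networks look in the newest picture that a camera, given by its name, has taken for a name from the list of things; names that differ only in an ending like _2 or _b are one class to them, and where a whole thing is asked for, a point or a joint stands for the part that bears it (a point fixed in the world has none). Each returns a list of dicts, best first, with "conf" (0 to 1); they miss things now and then, are a little off and sometimes report something else, mostly with a low value. They report only what shows in the picture. A call takes as long as a camera call.
- spotter.look_for(camera, thing): "location" ([column, row] as shares, 0 to 1, of the picture: columns of its width, rows of its height, amid what is visible of it).
- spotter.tip_of(camera, thing): "location" ([column, row] as shares, 0 to 1, of the picture: columns of its width, rows of its height: a listed point, or the origin of a listed thing).
The state is a dict: "time_s": time; "joints": joint angles; "joint_vel": joint speeds; "joint_efforts": joint torques, N m; "tcp_pos": TCP position; "ee_rot": TCP orientation; "wrist_force": force on the tool from outside, world axes, zero at the start; "ft_torque": the same for the moment, N m; "grip_width": finger opening in m; "finger_force": force on a finger pad.
Only numpy, scipy, OpenCV 4.12 (cv2) and the standard library are available. Lean on these libraries where they do the work, as an engineer would, in place of code of your own. Each camera call takes 0.05 s, during which the arm holds its last target. There are 200 camera calls.

## Working session

There is one attempt and no reset: what is moved stays moved. The work goes in short steps, Python scripts to look and compute and a shell command to move; the robot and the scene stay as the last step left them, time stands still between calls to the robot, and variables do not carry over. Pictures are saved under pics/ and viewed, at most 14 in all, crops included, and the job is handed in when it is done.

```bash
ls; mkdir -p pics; python3 - <<'E'
from station import readout, imaging, job, spotter, robot
import cv2
for n in("scene","top"):
    im=imaging.capture(n); cv2.imwrite(f"pics/{n}0.png",im[:,:,::-1]); m=imaging.camera_model(n); print(n,m)
print(readout.state())
E
```

```text
pics
scene {'K': array([[356.25228337,   0.        , 258.24586526],
       [  0.        , 356.25228337, 187.79527569],
       [  0.        ,   0.        ,   1.        ]]), 'xyz': array([ 0.96243639, -0.50966161,  0.96149527]), 'rotation': array([37.21237577, -0.24679288, 46.35009662])}
top {'K': array([[421.67652109,   0.        , 259.76270156],
       [  0.        , 421.67652109, 191.99602351],
       [  0.        ,   0.        ,   1.        ]]), 'xyz': array([ 0.3939363 , -0.04738437,  1.16112677]), 'rotation': array([  6.63592493,   0.15617566, -90.17032616])}
{'time_s': 0.1, 'joints': array([-7.39440957e+01,  1.79878464e+01,  2.58372820e+00,  7.46914836e+01,
       -3.01570726e-04,  8.20018464e+01]), 'joint_vel': array([-0.02001301, -0.13476018,  0.17772688, -0.04965057, -0.07177306,
       -0.04366012]), 'joint_efforts': array([ 5.00364607e-03, -4.81722522e+01,  2.99245852e+01,  1.26974474e-02,
       -3.48944020e-07, -4.39057558e-06]), 'tcp_pos': array([ 0.23426738, -0.52474111,  0.30308633]), 'ee_rot': array([-1.79905286e+02, -1.30035036e-02,  2.40540474e+01]), 'wrist_force': array([0.50312629, 0.54918552, 0.2517422 ]), 'ft_torque': array([ 0.04523654, -0.01752785, -0.0219347 ]), 'finger_force': 0.0, 'grip_width': 0.08586973406521481}
```

View pics/scene0.png

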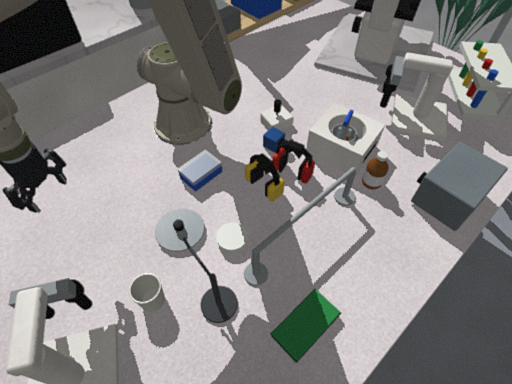

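View pics/top0.png

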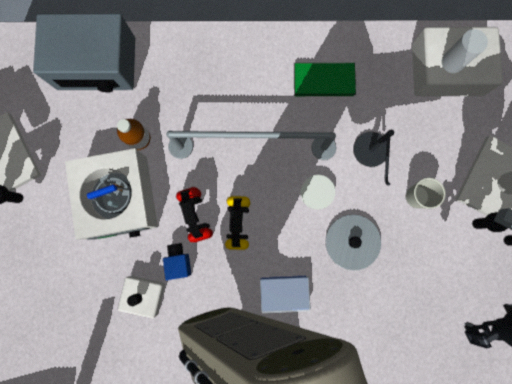

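The scene view shows the yellow muffs at (265,175), the red ones at (292,158), the bath with the blue grip at (347,122), the lid at (180,230), the hook at (218,290) and the rail from (255,270) to (345,190). The top view shows the yellow muffs at (237,223), red at (193,215), the grip bar at (103,190), the lid at (353,241), the hook foot at (371,149) and the rail from (170,134) to (335,136). There are no blue muffs in either view.

```bash
cat > h.py <<'E'
import numpy as np, cv2
from scipy.spatial.transform import Rotation as Ro
from scipy.optimize import least_squares
from station import readout, imaging, job, spotter, robot
CM={n:imaging.camera_model(n) for n in("scene","top")}
def ray(c,uv):
    m=CM[c]; p=np.linalg.solve(m["K"],[uv[0],uv[1],1.])
    d=Ro.from_euler("xyz",m["rotation"],degrees=True).apply([p[0],-p[1],-p[2]])
    return m["xyz"],d/np.linalg.norm(d)
def proj(c,P):
    m=CM[c]; q=Ro.from_euler("xyz",m["rotation"],degrees=True).inv().apply(np.asarray(P)-m["xyz"])
    v=m["K"]@np.array([q[0],-q[1],-q[2]]) if q.ndim==1 else (m["K"]@(q*[1,-1,-1]).T)
    return (v[:2]/v[2]).T
def atz(c,uv,z):
    o,d=ray(c,uv); return o+d*(z-o[2])/d[2]
def tri(a,b):  # scene uv, top uv
    A=0;B=0;L=[ray("scene",a),ray("top",b)]
    for o,d in L:
        M=np.eye(3)-np.outer(d,d);A=A+M;B=B+M@o
    P=np.linalg.solve(A,B); return P,max(np.linalg.norm((np.eye(3)-np.outer(d,d))@(P-o)) for o,d in L)
def tip(c,t,f="tip_of"):
    return [(r["conf"],np.array(r["location"])*[512,384]) for r in getattr(spotter,f)(c,t)]
def both(t):
    s,p=tip("scene",t),tip("top",t)
    out="%s S%s T%s"%(t,[(round(c,2),*u.round(1)) for c,u in s[:2]],[(round(c,2),*u.round(1)) for c,u in p[:2]])
    if s and p:
        P,e=tri(s[0][1],p[0][1]); out+=" -> %s err %.1fmm"%(P.round(4),e*1e3)
    print(out)
def snap():
    return {n:imaging.capture(n) for n in("scene","top")}
E
python3 - <<'E'
from h import *
snap()
for t in "basket_grip basket bath_rim lid lid_flange hook hook_seat rail_top muff_yellow_crown muff_red_crown muff_blue_crown muff_yellow muff_red muff_blue".split(): both(t)
print(readout.state()["time_s"])
E
```

```text
basket_grip S[(0.84, np.float64(346.7), np.float64(116.8)), (0.73, np.float64(370.9), np.float64(179.8))] T[(0.94, np.float64(101.6), np.float64(191.4)), (0.51, np.float64(251.3), np.float64(137.2))] -> [0.5126 0.3329 0.16  ] err 0.8mm
basket S[(0.97, np.float64(340.4), np.float64(140.5)), (0.68, np.float64(216.7), np.float64(305.3))] T[]
bath_rim S[(0.66, np.float64(345.6), np.float64(129.1))] T[(0.93, np.float64(106.8), np.float64(192.8)), (0.67, np.float64(369.2), np.float64(151.8))] -> [0.5159 0.342  0.1007] err 0.9mm
lid S[(0.81, np.float64(180.2), np.float64(230.8)), (0.41, np.float64(180.5), np.float64(230.2))] T[(0.59, np.float64(352.0), np.float64(243.9))] -> [ 0.387  -0.2949 -0.0046] err 2.7mm
lid_flange S[(0.91, np.float64(178.9), np.float64(229.9))] T[(0.61, np.float64(352.5), np.float64(243.3)), (0.47, np.float64(251.0), np.float64(144.8))] -> [ 0.3876 -0.2963  0.0031] err 0.8mm
hook S[(0.69, np.float64(218.4), np.float64(303.6))] T[(0.71, np.float64(367.2), np.float64(151.1))] -> [ 0.6452 -0.3506 -0.0128] err 1.6mm
hook_seat S[(0.84, np.float64(193.5), np.float64(254.0)
[... 534 characters left out ...]
at64(216.6)), (0.45, np.float64(387.3), np.float64(162.9))] -> [0.4606 0.1396 0.1125] err 8.3mm
muff_blue_crown S[(0.68, np.float64(340.7), np.float64(147.5)), (0.46, np.float64(263.8), np.float64(183.3))] T[]
muff_yellow S[(0.9, np.float64(263.1), np.float64(186.7))] T[(0.72, np.float64(238.0), np.float64(224.2)), (0.67, np.float64(416.1), np.float64(193.6))] -> [ 0.4407  0.0163 -0.0075] err 0.5mm
muff_red S[(0.93, np.float64(292.0), np.float64(172.4)), (0.65, np.float64(272.6), np.float64(147.7))] T[(0.94, np.float64(197.1), np.float64(214.0)), (0.57, np.float64(104.8), np.float64(190.1))] -> [0.4691 0.1289 0.0005] err 0.9mm
muff_blue S[(0.26, np.float64(371.8), np.float64(179.9))] T[]
1.6
```

```bash
python3 - <<'E'
from h import *
I=snap(); np.savez("i0.npz",**I)
def crop(n,x,y,w,h,s):
    return cv2.resize(I[n][y:y+h,x:x+w,::-1],None,fx=s,fy=s,interpolation=cv2.INTER_CUBIC)
a=np.hstack([crop("top",60,140,100,110,4),crop("scene",300,95,100,110,4)])
b=np.hstack([crop("top",160,170,100,100,4),crop("scene",235,125,100,100,4)])
c=np.hstack([crop("top",320,110,130,170,3),crop("scene",135,155,130,170,3)])
for n,x in zip("abc",(a,b,c)): cv2.imwrite(f"pics/c_{n}.png",x)
E
```

```text
(no output)
```

View pics/c_a.png

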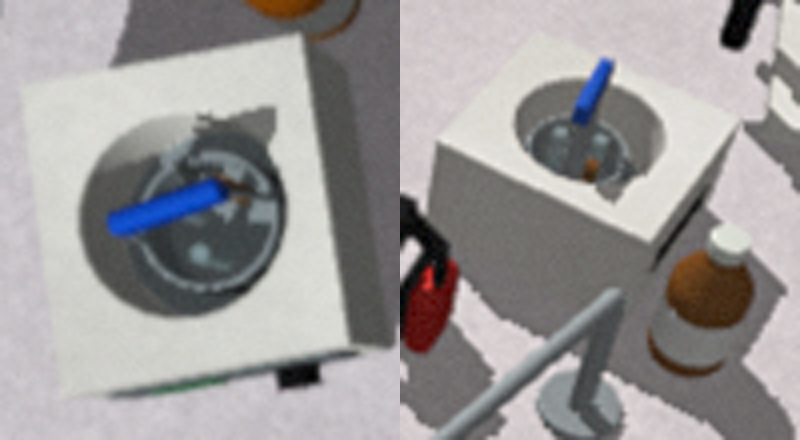

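View pics/c_b.png

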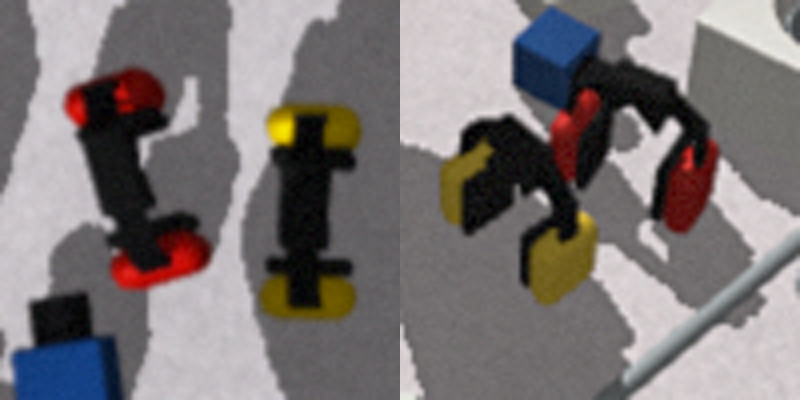

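View pics/c_c.png

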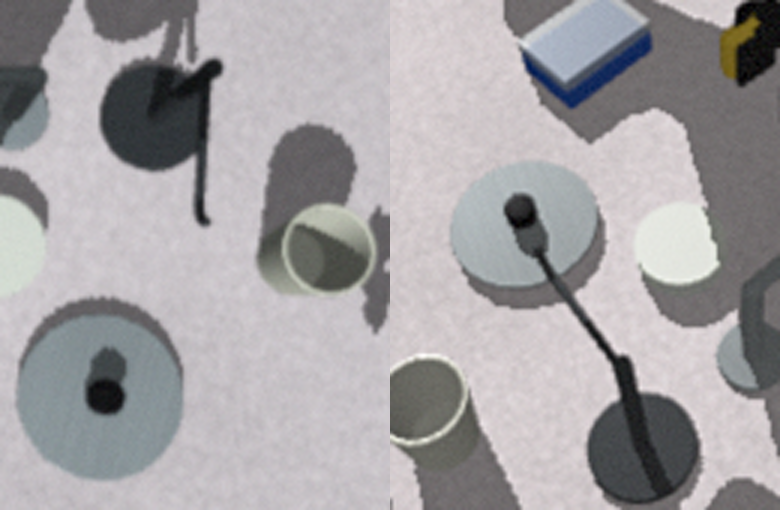

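Crops: the grip bar in the top view runs from about (88,196) to (116,187). The bath's top corners show clearly in both views. The hook arm runs in the top view from its post top (390.7,132.7) to its tip (388.3,183.3). The lid disc is centred at (353,242.5) in the top view and (180,230) in the scene view. The muff cups are clear.

```bash
python3 - <<'E'
from h import *
I=np.load("i0.npz")
def fit(model,obs,x0):  # obs: list of (cam, modelpoint idx, uv)
    def f(p):
        M=model(p); return np.concatenate([proj(c,M[i])-uv for c,i,uv in obs])
    r=least_squares(f,x0,loss="soft_l1"); return r.x,r.fun.reshape(-1,2).round(1).tolist()
def T(cx,cy,s,o): return [cx/s+o[0],cy/s+o[1]]
to=(60,140); so=(300-100,95)
def bath(p):
    x,y,z,w=p; R=Ro.from_euler("z",w).as_matrix()
    return np.array([[x,y,z]]+[list(np.array([x,y,z])+R@[a,b,0]) for a,b in((.1,.09),(.1,-.09),(-.1,-.09),(-.1,.09))])
obs=[("top",1,T(22,88,4,to)),("top",2,T(302,35,4,to)),("top",3,T(350,348,4,to)),("top",4,T(62,395,4,to)),
("scene",1,T(730,0,4,(0,0))) ][:4]
obs+=[("scene",4,[309.2,130]),("scene",1,[332.5,104.5]),("scene",2,[385,125.5]),("scene",3,[363,155])]
print("bath",fit(bath,obs,[.51,.33,.11,.2]))
# bar: silhouette fit
def bar(p):
    x,y,z,w=p; R=Ro.from_euler("z",w).as_matrix()
    return np.array([[x,y,z]+R@[a*.007,b*.035,c*.011] for a in(-1,1) for b in(-1,1) for c in(-1,1)])
def stat(m):
    q=cv2.moments(m,True); a=q["m00"]
    return np.array([q["m10"]/a,q["m01"]/a]),np.array([q["mu20"],q["mu02"],q["mu11"]])/a
def hullstat(c,M,S=16):
    h=cv2.convexHull(((proj(c,M)+.5)*S).astype(np.float32))
    q=cv2.moments(h); a=q["m00"]
    return np.array([q["m10"]/a,q["m01"]/a])/S-.5,np.array([q["mu20"],q["mu02"],q["mu11"]])/a/S**2
box={"top":(80,180,45,25),"scene":(335,100,25,30)}
ob={}
for c,(x,y,w,h) in box.items():
    hsv=cv2.cvtColor(I[c],cv2.COLOR_RGB2HSV); m=np.zeros(hsv.shape[:2],np.uint8)
    k=cv2.inRange(hsv,(105,120,60),(130,255,255)); m[y:y+h,x:x+w]=k[y:y+h,x:x+w]; ob[c]=stat(m); print(c,ob[c])
def f(p): 
    r=[]
    for c in ob:
        a,b=hullstat(c,bar(p)); r+=list(a-ob[c][0])+list((b-ob[c][1])*.1)
    return np.array(r)
r=least_squares(f,[.51,.33,.157,.2]); print("bar x y zmid yaw",r.x,r.fun.round(2))
print("lid tri",tri([180,230],[353.3,242.5]), atz("top",[353.3,242.5],.018),atz("scene",[180,230],.018))
print("hook foot",atz("top",[370.7,149],0.004),atz("scene",[219.3,304],.004))
print("post top",atz("top",[390.7,132.7],.19),atz("scene",[212.3,275],.19))
print("tip",atz("top",[388.3,183.3],.196),tri([185,241],[388.3,183.3]))
for n,(lo,hi) in {"yellow":((20,150,60),(35,255,255)),"red":((0,150,60),(8,255,255))}.items():
    hsv=cv2.cvtColor(I["top"],cv2.COLOR_RGB2HSV); k=cv2.inRange(hsv,lo,hi)
    k[:170]=0;k[270:]=0;k[:,:170]=0;k[:,260:]=0
    N,L,s,ce=cv2.connectedComponentsWithStats(k)
    C=[(s[i,4],ce[i]) for i in range(1,N) if s[i,4]>20]; print(n,C)
    ys=np.argwhere(k); mid=(ys[:,0].min()+ys[:,0].max())/2
    u=[np.mean(ys[ys[:,0]<mid],0)[::-1],np.mean(ys[ys[:,0]>mid],0)[::-1]]
    P=[atz("top",a,.06)[:2] for a in u]; d=P[0]-P[1]; print("  mid",(P[0]+P[1])/2,"len",np.linalg.norm(d),"xaxis deg",np.degrees(np.arctan2(d[1],d[0])))
E
```

```text
bath (array([0.515665  , 0.34708906, 0.09417053, 0.2007145 ]), [[-0.3, 0.6], [-1.3, -0.0], [0.0, -2.2], [1.6, 0.5], [23.6, -24.9], [51.0, 22.0], [-23.3, 32.1], [-54.4, -22.1]])
top (array([101.33928571, 191.60714286]), array([ 64.27774235,  11.86352041, -20.77742347]))
scene (array([347.44927536, 117.95652174]), array([ 5.4068473 , 18.30245747, -8.21235035]))
bar x y zmid yaw [0.51417247 0.33775164 0.15121441 0.20000001] [-0.3  -0.22  1.72 -0.46  0.61  0.13  0.43  0.67  0.17 -0.45]
lid tri (array([ 0.39088025, -0.29615944,  0.00645053]), np.float64(0.002699635197884237)) [ 0.38933274 -0.29587987  0.018     ] [ 0.39964154 -0.29674263  0.018     ]
hook foot [ 0.64847526 -0.35492082  0.004     ] [ 0.65217392 -0.35350626  0.004     ]
post top [ 0.64649784 -0.35385797  0.19      ] [ 0.64995456 -0.35249636  0.19      ]
tip [ 0.52545467 -0.34179014  0.196     ] (array([ 0.52889125, -0.34470656,  0.18024395]), np.float64(0.0022560789564024302))
yellow [(np.int32(161), array([238.30434783, 200.94409938])), (np.int32(159), array([237.11320755, 244.3836478 ]))]
  mid [0.442077   0.01296718] len 0.1130943329435069 xaxis deg -1.397799147215558
red [(np.int32(85), array([193.42352941, 192.30588235])), (np.int32(35), array([179.08571429, 196.57142857])), (np.int32(164), array([200.32926829, 235.40243902]))]
  mid [0.46376941 0.12533921] len 0.11375254872246074 xaxis deg 15.614830152195331
```

```bash
cat > bar.py <<'E'
from h import *
def fit(model,obs,x0):
    def f(p):
        M=model(p); return np.concatenate([proj(c,M[i])-uv for c,i,uv in obs])
    r=least_squares(f,x0,loss="soft_l1"); return r.x.round(4),r.fun.reshape(-1,2).round(1).tolist()
def T(cx,cy,s,o): return [cx/s+o[0],cy/s+o[1]]
def boxm(p,hx,hy,hz):
    x,y,z,w=p; R=Ro.from_euler("z",w).as_matrix()
    return np.array([[x,y,z]+R@[a*hx,b*hy,c*hz] for a in(-1,1) for b in(-1,1) for c in(-1,1)])
def stat(m):
    q=cv2.moments(m,True); a=q["m00"]
    return np.array([q["m10"]/a,q["m01"]/a]),np.array([q["mu20"],q["mu02"],q["mu11"]])/a
def hullstat(c,M,S=16):
    h=cv2.convexHull(((proj(c,M)+.5)*S).astype(np.float32))
    q=cv2.moments(h); a=q["m00"]
    return np.array([q["m10"]/a,q["m01"]/a])/S-.5,np.array([q["mu20"],q["mu02"],q["mu11"]])/a/S**2
def barfit(I,box,x0,lo=(105,120,40),hi=(130,255,255)):
    ob={}
    for c,(x,y,w,h) in box.items():
        hsv=cv2.cvtColor(I[c],cv2.COLOR_RGB2HSV); m=np.zeros(hsv.shape[:2],np.uint8)
        k=cv2.inRange(hsv,lo,hi); m[y:y+h,x:x+w]=k[y:y+h,x:x+w]; ob[c]=stat(m)
    def f(p):
        r=[]
        for c in ob:
            a,b=hullstat(c,boxm(p,.007,.035,.011)); r+=list(a-ob[c][0])+list((b-ob[c][1])*.05)
        return np.array(r)
    r=least_squares(f,x0,diff_step=3e-3,x_scale=[.01,.01,.01,.1]); return r.x,r.fun.round(2)
E
python3 - <<'E'
from bar import *
I=dict(np.load("i0.npz"))
to=(60,140)
def bath(p):
    x,y,z,w=p; R=Ro.from_euler("z",w).as_matrix()
    return np.array([[x,y,z]]+[list(np.array([x,y,z])+R@[a,b,0]) for a,b in((.1,.09),(.1,-.09),(-.1,-.09),(-.1,.09))])
ot=[("top",1,T(22,88,4,to)),("top",2,T(302,35,4,to)),("top",3,T(350,348,4,to)),("top",4,T(62,395,4,to))]
os=[("scene",3,[309.2,130]),("scene",4,[332.5,104.5]),("scene",1,[385,125.5]),("scene",2,[363,155])]
for o in(ot+os,): print("bath",fit(bath,o,[.51,.33,.11,.2]))
for o in(ot,os): print("bath z fixed",fit(lambda p:bath([p[0],p[1],.11,p[2]]),o,[.51,.33,.2]))
for b in ({"top":(80,180,45,25),"scene":(335,100,25,30)},{"top":(80,180,45,25)},{"scene":(335,100,25,30)}):
    print(list(b),barfit(I,b,[.51,.33,.157,.3]) if len(b)>1 else "")
# lid ellipse by segmentation, both views
for c,(x,y,w,h) in {"top":(320,205,70,75),"scene":(145,200,70,60)}.items():
    hsv=cv2.cvtColor(I[c],cv2.COLOR_RGB2HSV)[y:y+h,x:x+w]
    if c=="top": print("lid px",hsv[40,15],"bench",hsv[5,5],hsv[70,5])
    k=((hsv[...,0]>80)&(hsv[...,0]<115)&(hsv[...,1]>20)).astype(np.uint8)
    cs=max(cv2.findContours(k,0,1)[0],key=cv2.contourArea)
    e=cv2.fitEllipse(cv2.convexHull(cs)); uv=np.array(e[0])+[x,y]; print(c,uv,e[1],atz(c,uv,.018)[:2],atz(c,uv,.015)[:2])
E
```

```text
bath (array([0.5149, 0.3443, 0.1037, 0.181 ]), [[-0.3, -0.6], [-0.5, -0.0], [-0.6, -1.2], [0.2, 0.3], [-1.2, 0.6], [0.8, -1.3], [-1.2, -0.2], [-2.1, 1.1]])
bath z fixed (array([0.5132, 0.3412, 0.1764]), [[-0.1, -0.6], [0.2, 0.2], [-0.2, -0.4], [0.1, 0.8]])
bath z fixed (array([0.5197, 0.3415, 0.2017]), [[-0.3, 1.0], [0.9, -1.6], [-0.2, -1.1], [-0.2, 0.9]])
['top', 'scene'] (array([0.51356201, 0.33630455, 0.15352093, 0.37701646]), array([-0.07, -0.06,  0.47,  0.14, -0.25, -0.13,  0.05,  0.04,  0.34,
       -0.09]))
['top'] 
['scene'] 
lid px [ 99  22 153] bench [140   7 205] [145   8 197]
top [353.04486465 241.65362167] (53.82433319091797, 55.16078567504883) [ 0.3915958  -0.29525844] [ 0.39158966 -0.29590895]Traceback (most recent call last):
  File "<stdin>", line 19, in <module>
cv2.error: OpenCV(4.12.0) /io/opencv/modules/imgproc/src/shapedescr.cpp:361: error: (-201:Incorrect size of input array) There should be at least 5 points to fit the ellipse in function 'fitEllipseNoDirect'
```

```bash
cat >> h.py <<'E'
def go(x,y,z,psi=None):
    "print tool-frame shift (mm) to TCP target after first turning to yaw psi (deg)"
    s=readout.state(); p=s["tcp_pos"]; R=Ro.from_euler("xyz",s["ee_rot"],degrees=True); cur=s["ee_rot"][2]
    t=0
    if psi is not None:
        t=(cur-psi+180)%360-180; R=R*Ro.from_euler("z",t,degrees=True)
    d=R.inv().apply(np.array([x,y,z])-p)*1e3
    print("t %.2f tcp %s yaw %.1f w %.1f F %s | turn %.3f rad, shift %s mm; J %s"%(s["time_s"],p.round(4),cur,s["grip_width"]*1e3,s["wrist_force"].round(1),np.radians(t),d.round(1),s["joints"].round(0)))
E
python3 -m handwheel '{"grip":[85,85,85,85,85,85,85,85],"linear":[[0,0,0],[0,0,0],[0,0,0],[0,0,0],[0,0,0],[0,0,0],[0,0,0],[0,0,0]],"yaw":[-0.12,-0.12,-0.12,-0.12,-0.12,-0.12,-0.12,-0.12]}'
python3 -m handwheel '{"grip":[60,60,60,60,60,60,60,60],"linear":[[0,0,0],[0,0,0],[0,0,0],[0,0,0],[0,0,0],[0,0,0],[0,0,0],[0,0,0]],"yaw":[-0.1,-0.1,-0.1,-0.1,-0.1,-0.069,0,0]}'
python3 -c "from h import *;go(.514,.337,.30,111.6)"
```

```text
time_s: 2.37
tcp_pos: [0.2343, -0.5251, 0.3039]
ee_rot: [180.0, 0.0, 79.4]
wrist_force: [-0.4, -0.3, -0.4]
grip_width: 0.0853
finger_force: 0.0
time_s: 3.03
tcp_pos: [0.2344, -0.5251, 0.3039]
ee_rot: [-180.0, 0.0, 111.5]
wrist_force: [0.2, -0.4, -0.4]
grip_width: 0.0599
finger_force: 0.0
t 3.03 tcp [ 0.2344 -0.5251  0.3039] yaw 111.5 w 59.9 F [ 0.2 -0.4 -0.4] | turn -0.001 rad, shift [698.6 577.4   3.8] mm; J [-74.  18.   3.  75.  -0.  -5.]
```

```bash
python3 -m handwheel '{"grip":[60,60,60,60,60,60,60,60],"linear":[[29,24,0],[29,24,0],[29,24,0],[29,24,0],[29,24,0],[29,24,0],[29,24,0],[29,24,0]],"yaw":[0,0,0,0,0,0,0,0]}'
python3 -m handwheel '{"grip":[60,60,60,60,60,60,60,60],"linear":[[29,24,0],[29,24,0],[29,24,0],[29,24,0],[29,24,0],[29,24,0],[29,24,0],[29,24,0]],"yaw":[0,0,0,0,0,0,0,0]}'
python3 -m handwheel '{"grip":[60,60,60,60,60,60,60,60],"linear":[[29,24,0],[29,24,0],[29,24,0],[29,24,0],[29,24,0],[29,24,0],[20,18,0],[0,0,0]],"yaw":[0,0,0,0,0,0,0,0]}'
python3 - <<'E'
from h import *
go(.514,.337,.222,111.6)
I=snap(); np.savez("i1.npz",**I)
def crop(n,x,y,w,h,s): return cv2.resize(I[n][y:y+h,x:x+w,::-1],None,fx=s,fy=s,interpolation=cv2.INTER_CUBIC)
cv2.imwrite("pics/d.png",np.hstack([crop("top",60,130,130,140,3),crop("scene",290,50,130,140,3)]))
E
```

```text
time_s: 3.7
tcp_pos: [0.3273, -0.2369, 0.3041]
ee_rot: [180.0, 0.0, 111.5]
wrist_force: [1.4, -0.6, 0.5]
grip_width: 0.0601
finger_force: 0.0
time_s: 4.37
tcp_pos: [0.4201, 0.0498, 0.3043]
ee_rot: [179.9, 0.0, 111.5]
wrist_force: [0.4, -2.0, -0.1]
grip_width: 0.06
finger_force: 0.0
time_s: 5.03
tcp_pos: [0.5002, 0.2923, 0.303]
ee_rot: [179.9, -0.1, 111.8]
wrist_force: [0.7, -0.9, 0.9]
grip_width: 0.0603
finger_force: 0.0
t 5.03 tcp [0.5002 0.2923 0.303 ] yaw 111.8 w 60.3 F [ 0.7 -0.9  0.9] | turn 0.003 rad, shift [36.4 29.2 81.1] mm; J [22. 18.  3. 75.  0. 91.]
```

View pics/d.png

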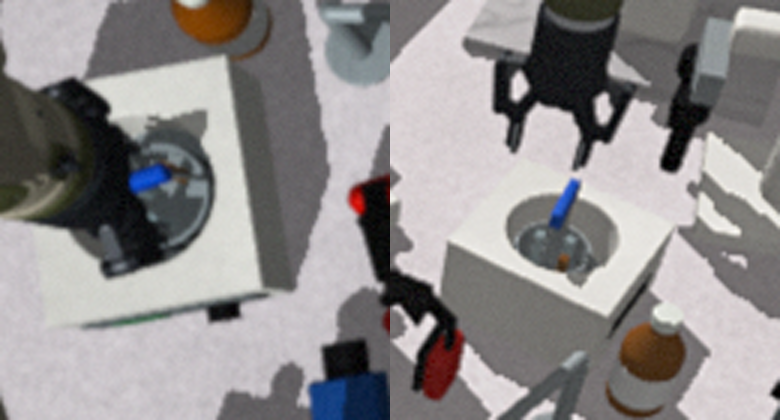

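The gripper is above the bath, short of the bar. In the scene view the fingertips are at about (331,100) and (353,105) and the bar at (349,118).

```bash
python3 - <<'E'
from h import *
p=np.array([.5002,.2923,.303]);a=np.radians(111.8);ty=np.array([np.sin(a),-np.cos(a),0])
for z in(.230,.236):
    for s in(-.036,.036):
        q=p+s*ty; q[2]=z; print(z,s,proj("scene",q).round(1),proj("top",q).round(1))
E
```

```text
0.23 -0.036 [329.3 100.7] [113.5 208.4]
0.23 0.036 [351.4 107. ] [102.7 178.6]
0.236 -0.036 [329.6  99.2] [112.6 208.2]
0.236 0.036 [351.9 105.5] [101.6 178.2]
```

```bash
python3 -m handwheel '{"grip":[60,60,60,60,60,60,60,60],"linear":[[12,10,0],[12,10,0],[12,9,0],[0,0,0],[0,0,8],[0,0,8],[0,0,4],[0,0,0]],"yaw":[0,0,0,0,0,0,0,0]}'
python3 - <<'E'
from h import *
go(.514,.337,.222,111.6)
I=snap()
def crop(n,x,y,w,h,s): return cv2.resize(I[n][y:y+h,x:x+w,::-1],None,fx=s,fy=s,interpolation=cv2.INTER_CUBIC)
cv2.imwrite("pics/e.png",np.hstack([crop("top",60,150,90,90,4),crop("scene",310,70,80,90,4)]))
E
```

```text
time_s: 5.8
tcp_pos: [0.5118, 0.3308, 0.2821]
ee_rot: [-179.8, 0.0, 111.6]
wrist_force: [0.2, 0.5, 0.5]
grip_width: 0.0599
finger_force: 0.0
t 5.80 tcp [0.5118 0.3308 0.2821] yaw 111.6 w 59.9 F [0.2 0.5 0.5] | turn -0.000 rad, shift [ 5.   4.6 60.1] mm; J [25. 22.  6. 74. -0. 94.]
```

View pics/e.png

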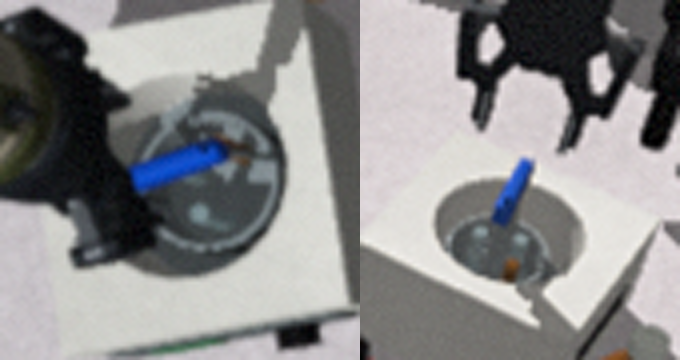

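The bar sits midway between the fingers in the scene view, at (349,116), with the fingertips at (340,102) and (361,107). I'll go down and grip.

```bash
python3 -m handwheel '{"grip":[60,60,60,60,60,60,60,60],"linear":[[4,4,10],[0,0,10],[0,0,10],[0,0,10],[0,0,10],[0,0,8],[0,0,2],[0,0,0]],"yaw":[0,0,0,0,0,0,0,0]}'
python3 -m handwheel '{"grip":[10,5,5,5,5,5,5,5],"linear":[[0,0,0],[0,0,0],[0,0,0],[0,0,0],[0,0,0],[0,0,0],[0,0,0],[0,0,0]],"yaw":[0,0,0,0,0,0,0,0]}'
python3 -c "from h import *;go(.514,.337,.222,111.6)"
```

```text
time_s: 6.57
tcp_pos: [0.5144, 0.337, 0.2227]
ee_rot: [-179.9, 0.0, 111.7]
wrist_force: [-0.7, -0.2, 0.3]
grip_width: 0.0599
finger_force: 0.0
time_s: 7.23
tcp_pos: [0.5148, 0.3374, 0.2244]
ee_rot: [180.0, -0.0, 111.7]
wrist_force: [-2.4, -1.6, 5.8]
grip_width: 0.0123
finger_force: 61.7
t 7.23 tcp [0.5148 0.3374 0.2244] yaw 111.7 w 12.3 F [-2.4 -1.6  5.8] | turn 0.001 rad, shift [-0.  -0.9  2.4] mm; J [26. 24.  1. 66.  0. 94.]
```

```bash
python3 -m handwheel '{"grip":[5,5,5,5,5,5,5,5],"linear":[[0,0,-6],[0,0,-14],[0,0,-18],[0,0,-18],[0,0,-18],[0,0,-18],[0,0,-18],[0,0,-18]],"yaw":[0,0,0,0,0,0,0,0]}'
python3 -m handwheel '{"grip":[5,5,5,5,5,5,5,5],"linear":[[0,0,-10],[0,0,0],[0,0,0],[0,0,0],[0,0,0],[0,0,0],[0,0,0],[0,0,0]],"yaw":[0.05,0.08,0.08,0.08,0.08,0.06,0.043,0]}'
python3 - <<'E'
from h import *
go(.489,-.338,.360,84.6)
I=snap()
def crop(n,x,y,w,h,s): return cv2.resize(I[n][y:y+h,x:x+w,::-1],None,fx=s,fy=s,interpolation=cv2.INTER_CUBIC)
cv2.imwrite("pics/f.png",np.hstack([crop("top",30,130,130,140,3),crop("scene",290,30,130,140,3)]))
E
```

```text
time_s: 7.9
tcp_pos: [0.5148, 0.3372, 0.352]
ee_rot: [-179.9, 0.0, 111.7]
wrist_force: [0.6, 0.4, -3.3]
grip_width: 0.0123
finger_force: 60.7
time_s: 8.57
tcp_pos: [0.5149, 0.3372, 0.3611]
ee_rot: [-179.9, 0.0, 84.5]
wrist_force: [-0.5, 0.4, -3.3]
grip_width: 0.0126
finger_force: 60.7
t 8.57 tcp [0.5149 0.3372 0.3611] yaw 84.5 w 12.6 F [-0.5  0.4 -3.3] | turn -0.002 rad, shift [-674.7   37.8    1.6] mm; J [ 26.  22.  17.  85.  -0. 121.]
```

View pics/f.png

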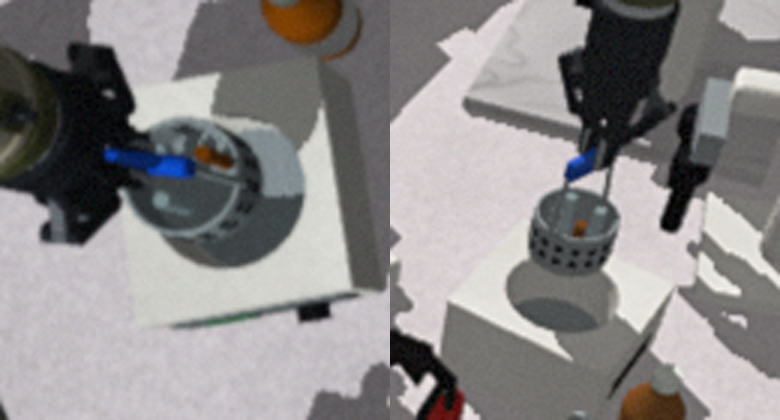

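The basket hangs upright in the gripper, clear of the bath. The bar is at (80,183) in the top view and (353,85) in the scene view. I'll carry it over to the hook.

```bash
python3 -m handwheel '{"grip":[5,5,5,5,5,5,5,5],"linear":[[-10,0,0],[-20,2,0],[-30,2,0],[-32,2,0],[-32,2,0],[-32,2,0],[-32,2,0],[-32,2,0]],"yaw":[0,0,0,0,0,0,0,0]}'
python3 -m handwheel '{"grip":[5,5,5,5,5,5,5,5],"linear":[[-32,2,0],[-32,2,0],[-32,2,0],[-32,2,0],[-32,2,0],[-32,2,0],[-32,2,0],[-32,2,0]],"yaw":[0,0,0,0,0,0,0,0]}'
python3 -m handwheel '{"grip":[5,5,5,5,5,5,5,5],"linear":[[-32,2,0],[-32,2,0],[-32,2,0],[-32,2,0],[-25,0,0],[-15,0,0],[-8,0,0],[0,0,0]],"yaw":[0,0,0,0,0,0,0,0]}'
python3 -c "from h import *;go(.489,-.338,.287,84.6)"
```

```text
time_s: 9.33
tcp_pos: [0.5072, 0.115, 0.362]
ee_rot: [180.0, 0.0, 84.6]
wrist_force: [-0.1, -0.7, -2.5]
grip_width: 0.0124
finger_force: 60.7
time_s: 10.0
tcp_pos: [0.4986, -0.1413, 0.3621]
ee_rot: [180.0, 0.0, 84.6]
wrist_force: [0.7, -0.1, -2.4]
grip_width: 0.0125
finger_force: 60.7
time_s: 10.67
tcp_pos: [0.4894, -0.3158, 0.361]
ee_rot: [-179.8, -0.1, 84.5]
wrist_force: [-2.4, 0.4, -3.3]
grip_width: 0.0123
finger_force: 60.9
t 10.67 tcp [ 0.4894 -0.3158  0.361 ] yaw 84.5 w 12.3 F [-2.4  0.4 -3.3] | turn -0.002 rad, shift [-22.3   1.9  74. ] mm; J [-41.  19.  11.  83.  -0.  55.]
```

```bash
python3 -m handwheel '{"grip":[5,5,5,5,5,5,5,5],"linear":[[-8,1,6],[-8,1,12],[-6,0,14],[0,0,14],[0,0,14],[0,0,10],[0,0,4],[0,0,0]],"yaw":[0,0,0,0,0,0,0,0]}'
python3 - <<'E'
from h import *
go(.489,-.338,.287,84.6)
I=snap(); np.savez("i2.npz",**I)
for t in("basket_grip","hook_seat"): both(t)
def crop(n,x,y,w,h,s): return cv2.resize(I[n][y:y+h,x:x+w,::-1],None,fx=s,fy=s,interpolation=cv2.INTER_CUBIC)
cv2.imwrite("pics/g.png",np.hstack([crop("top",330,110,130,140,3),crop("scene",130,170,130,140,3)]))
E
```

```text
time_s: 11.33
tcp_pos: [0.4909, -0.3364, 0.2872]
ee_rot: [-179.9, -0.0, 84.6]
wrist_force: [0.1, -0.7, -2.9]
grip_width: 0.0129
finger_force: 61.4
t 11.33 tcp [ 0.4909 -0.3364  0.2872] yaw 84.6 w 12.9 F [ 0.1 -0.7 -2.9] | turn 0.001 rad, shift [-1.8 -1.7  0.2] mm; J [-42.  21.   4.  73.   0.  53.]
basket_grip S[(0.73, np.float64(177.8), np.float64(218.3)), (0.25, np.float64(294.5), np.float64(150.0))] T[(0.95, np.float64(385.5), np.float64(195.4)), (0.72, np.float64(367.5), np.float64(202.8))] -> [ 0.4935 -0.3268  0.2248] err 1.3mm
hook_seat S[(0.62, np.float64(194.9), np.float64(254.3))] T[(0.98, np.float64(385.0), np.float64(166.3))] -> [ 0.5701 -0.3445  0.1676] err 0.3mm
```

View pics/g.png

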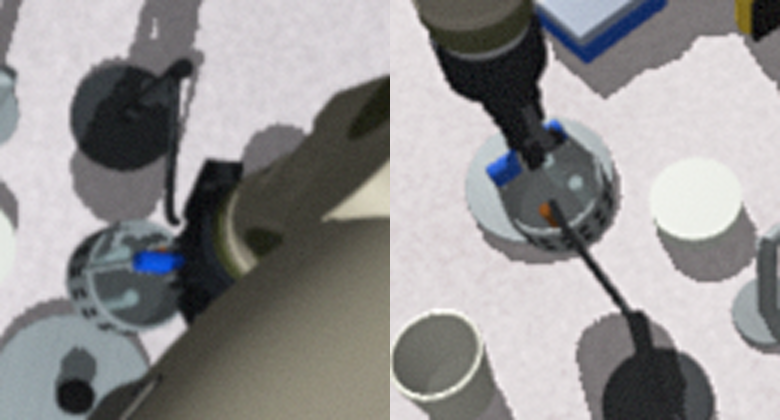

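The arm tip (top view 388,183) lines up with the window of the bail. The bar centre agrees with the seat line to within 3 mm. I'll thread it in.

```bash
python3 -m handwheel '{"grip":[5,5,5,5,5,5,5,5],"linear":[[0,6,0],[0,12,0],[0,13,0],[0,13,0],[0,13,0],[0,12,0],[0,9,0],[0,0,0]],"yaw":[0,0,0,0,0,0,0,0]}'
python3 -m handwheel '{"grip":[5,5,5,5,5,5,5,5],"linear":[[0,0,3],[0,0,5],[0,0,5],[0,0,5],[0,0,5],[0,0,4],[0,0,2],[0,0,0]],"yaw":[0,0,0,0,0,0,0,0]}'
python3 - <<'E'
from h import *
go(.570,-.3455,.252,84.6)
I=snap(); np.savez("i3.npz",**I)
def crop(n,x,y,w,h,s): return cv2.resize(I[n][y:y+h,x:x+w,::-1],None,fx=s,fy=s,interpolation=cv2.INTER_CUBIC)
cv2.imwrite("pics/h.png",np.hstack([crop("top",330,110,130,140,3),crop("scene",130,170,130,140,3)]))
E
```

```text
time_s: 12.3
tcp_pos: [0.5703, -0.3451, 0.2875]
ee_rot: [179.9, 0.0, 84.6]
wrist_force: [-1.0, 0.1, -3.0]
grip_width: 0.0128
finger_force: 61.5
time_s: 12.97
tcp_pos: [0.5681, -0.3447, 0.2582]
ee_rot: [-179.9, -0.0, 84.5]
wrist_force: [0.4, -0.4, -2.6]
grip_width: 0.0122
finger_force: 61.4
t 12.97 tcp [ 0.5681 -0.3447  0.2582] yaw 84.5 w 12.2 F [ 0.4 -0.4 -2.6] | turn -0.001 rad, shift [-0.6  2.   6.2] mm; J [-38.  29.  13.  74.  -0.  57.]
```

View pics/h.png

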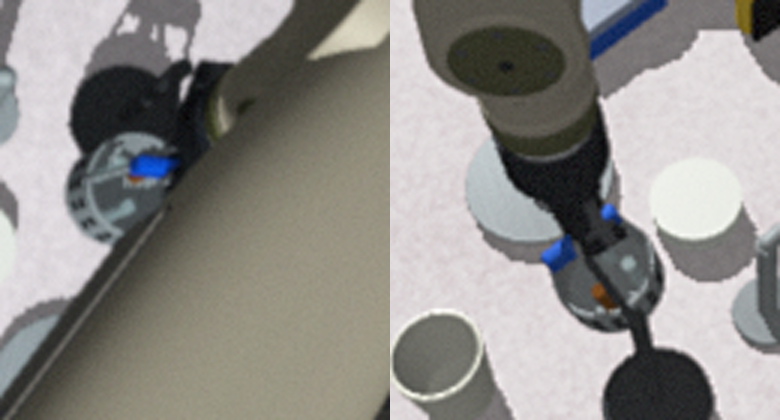

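The arm now passes through the bail window, under the bar, so I'll lower until contact.

```bash
python3 -m handwheel '{"grip":[5,5,5,5,5,5,5,5],"linear":[[0,0,1.5],[0,0,1.5],[0,0,1],[0,0,1],[0,0,0],[0,0,0],[0,0,0],[0,0,0]],"yaw":[0,0,0,0,0,0,0,0]}'
python3 -m handwheel '{"grip":[5,5,5,5,5,5,5,5],"linear":[[0,0,1],[0,0,1],[0,0,0],[0,0,0],[0,0,0],[0,0,0],[0,0,0],[0,0,0]],"yaw":[0,0,0,0,0,0,0,0]}'
```

```text
time_s: 13.73
tcp_pos: [0.5684, -0.3449, 0.254]
ee_rot: [180.0, 0.0, 84.6]
wrist_force: [0.1, -0.5, -3.6]
grip_width: 0.0122
finger_force: 61.4
time_s: 14.4
tcp_pos: [0.5685, -0.3449, 0.2527]
ee_rot: [179.9, 0.0, 84.6]
wrist_force: [-1.9, 1.7, 5.4]
grip_width: 0.0125
finger_force: 62.6
```

```bash
python3 -m handwheel '{"grip":[20,26,30,30,30,30,30,30],"linear":[[0,0,0],[0,0,0],[0,0,0],[0,0,0],[0,0,0],[0,0,-4],[0,0,-8],[0,0,-12]],"yaw":[0,0,0,0,0,0,0,0]}'
python3 -m handwheel '{"grip":[30,30,30,30,30,40,50,60],"linear":[[0,0,-18],[0,0,-20],[0,0,-20],[0,0,-20],[0,0,-15],[0,0,-10],[0,0,0],[0,0,0]],"yaw":[0,0,0,0,0,0,0,0]}'
python3 - <<'E'
from h import *
go(.39,-.2955,.30,0)
snap()
for t in("basket_grip","hook_seat","basket","lid","lid_flange"): both(t)
E
```

```text
time_s: 15.07
tcp_pos: [0.5681, -0.3446, 0.2756]
ee_rot: [-179.9, -0.1, 84.6]
wrist_force: [-0.3, 0.5, -0.5]
grip_width: 0.0299
finger_force: 0.0
time_s: 15.73
tcp_pos: [0.5686, -0.3451, 0.38]
ee_rot: [179.9, 0.1, 84.6]
wrist_force: [-1.3, 0.5, -0.7]
grip_width: 0.0594
finger_force: 0.0
t 15.73 tcp [ 0.5686 -0.3451  0.38  ] yaw 84.6 w 59.4 F [-1.3  0.5 -0.7] | turn 1.476 rad, shift [-178.8  -49.7   79.6] mm; J [-38.  29.  30.  91.  -0.  57.]
basket_grip S[(0.86, np.float64(194.9), np.float64(254.8))] T[(0.79, np.float64(385.6), np.float64(165.2))] -> [ 0.5723 -0.3455  0.1696] err 0.6mm
hook_seat S[(0.65, np.float64(194.8), np.float64(252.4)), (0.58, np.float64(233.4), np.float64(241.0))] T[(0.66, np.float64(389.0), np.float64(165.2)), (0.57, np.float64(249.3), np.float64(138.4))] -> [ 0.5716 -0.347   0.183 ] err 2.5mm
basket S[(0.84, np.float64(201.5), np.float64(267.0))] T[(0.61, np.float64(374.9), np.float64(175.1))] -> [ 0.5653 -0.3398  0.08  ] err 4.3mm
lid S[(0.6, np.float64(181.1), np.float64(230.0)), (0.52, np.float64(193.6), np.float64(250.2))] T[(0.74, np.float64(350.6), np.float64(242.4))] -> [ 3.904e-01 -2.913e-01  1.000e-04] err 1.4mm
lid_flange S[(0.7, np.float64(179.9), np.float64(228.6))] T[(0.78, np.float64(349.4), np.float64(245.1)), (0.73, np.float64(235.2), np.float64(222.1))] -> [ 0.3824 -0.2893 -0.0034] err 0.3mm
```

```bash
python3 -m handwheel '{"grip":[70,70,70,70,70,70,70,70],"linear":[[4,-24,0],[5,-30,0],[5,-30,0],[5,-30,0],[5,-30,0],[5,-25,10],[4,-13,15],[0,0,15]],"yaw":[0,0,0,0,0,0,0,0]}'
python3 -m handwheel '{"grip":[70,70,70,70,70,70,70,70],"linear":[[0,0,25],[0,0,25],[0,0,25],[0,0,20],[0,0,15],[0,0,5],[0,0,0],[0,0,0]],"yaw":[0,0,0,0,0,0,0,0]}'
python3 - <<'E'
from h import *
go(.3905,-.2955,.095)
I=snap(); np.savez("i4.npz",**I)
def crop(n,x,y,w,h,s): return cv2.resize(I[n][y:y+h,x:x+w,::-1],None,fx=s,fy=s,interpolation=cv2.INTER_CUBIC)
cv2.imwrite("pics/k.png",np.hstack([crop("top",310,110,130,170,3),crop("scene",110,140,130,170,3)]))
E
```

```text
time_s: 17.0
tcp_pos: [0.3881, -0.2936, 0.3397]
ee_rot: [180.0, 0.1, 84.5]
wrist_force: [0.4, -0.1, -0.3]
grip_width: 0.0702
finger_force: 0.0
time_s: 17.67
tcp_pos: [0.3906, -0.2949, 0.2245]
ee_rot: [180.0, 0.0, 84.6]
wrist_force: [0.6, 0.3, -0.2]
grip_width: 0.0699
finger_force: 0.0
t 17.67 tcp [ 0.3906 -0.2949  0.2245] yaw 84.6 w 69.9 F [ 0.6  0.3 -0.2] | turn 0.000 rad, shift [-5.000e-01 -1.000e-01  1.295e+02] mm; J [-46.  11. -18.  61.  -0.  49.]
```

View pics/k.png

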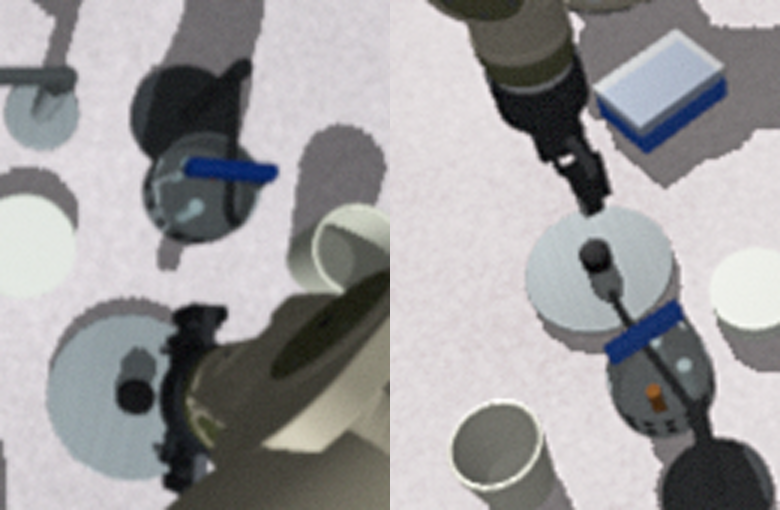

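The basket hangs on the hook arm. The lid knob is at (355,242) in the top view and (178,224) in the scene view.

```bash
python3 -c "
from h import *
print(atz('top',[355,242.3],.046),atz('scene',[178.3,224.5],.046),tri([178.3,224.5],[355,242.3]))"
python3 -m handwheel '{"grip":[70,70,70,70,70,70,70,70],"linear":[[0,0,12],[0,0,15],[0,0,15],[0,0,12],[0,0,8],[0,0,3],[0,0,0],[0,0,0]],"yaw":[0,0,0,0,0,0,0,0]}'
```

```text
[ 0.38995339 -0.29426671  0.046     ] [ 0.39741416 -0.29549258  0.046     ] (array([ 0.3909228 , -0.29475705,  0.03740253]), np.float64(0.0017034077895021968))
time_s: 18.43
tcp_pos: [0.3907, -0.2951, 0.1596]
ee_rot: [180.0, 0.0, 84.6]
wrist_force: [0.2, -0.6, 1.0]
grip_width: 0.0695
finger_force: 0.0
```

```bash
python3 -m handwheel '{"grip":[70,70,70,70,70,70,70,70],"linear":[[0,0,10],[0,0,13],[0,0,13],[0,0,12],[0,0,10],[0,0,6],[0,0,0],[0,0,0]],"yaw":[0,0,0,0,0,0,0,0]}'
python3 -m handwheel '{"grip":[40,20,20,20,20,20,20,20],"linear":[[0,0,0],[0,0,0],[0,0,0],[0,0,0],[0,0,0],[0,0,0],[0,0,0],[0,0,0]],"yaw":[0,0,0,0,0,0,0,0]}'
python3 -m handwheel '{"grip":[20,20,20,20,20,20,20,20],"linear":[[0,0,-4],[0,0,-10],[0,0,-15],[0,0,-20],[0,0,-20],[0,0,-20],[0,0,-20],[0,0,-20]],"yaw":[0,0,0,0,0,0,0,0]}'
python3 -c "from h import *;go(.44,.1,.32)"
```

```text
time_s: 19.1
tcp_pos: [0.3904, -0.2947, 0.0948]
ee_rot: [-180.0, -0.0, 84.6]
wrist_force: [-0.3, 0.4, -0.1]
grip_width: 0.0703
finger_force: 0.0
time_s: 19.77
tcp_pos: [0.3913, -0.2953, 0.0961]
ee_rot: [179.9, 0.1, 84.6]
wrist_force: [2.2, 1.7, 5.6]
grip_width: 0.0299
finger_force: 59.0
time_s: 20.43
tcp_pos: [0.3897, -0.2942, 0.225]
ee_rot: [-179.9, -0.0, 84.6]
wrist_force: [-0.4, 0.3, -3.7]
grip_width: 0.0298
finger_force: 59.7
t 20.43 tcp [ 0.3897 -0.2942  0.225 ] yaw 84.6 w 29.8 F [-0.4  0.3 -3.7] | turn 0.000 rad, shift [397.3  12.5 -94.8] mm; J [-46.  11. -18.  61.  -0.  49.]
```

```bash
python3 -m handwheel '{"grip":[20,20,20,20,20,20,20,20],"linear":[[8,0,-15],[15,1,-20],[25,2,-20],[28,3,-20],[30,3,0],[30,3,0],[30,3,0],[30,3,0]],"yaw":[0,0,0,0,0,0,0,0]}'
python3 -m handwheel '{"grip":[20,20,20,20,20,20,20,20],"linear":[[30,3,0],[30,3,0],[30,3,0],[30,3,0],[30,3,0],[30,3,0],[30,3,0],[30,3,0]],"yaw":[0,0,0,0,0,0,0,0]}'
python3 -m handwheel '{"grip":[20,20,20,20,20,20,20,20],"linear":[[30,3,0],[30,3,0],[30,3,0],[25,3,0],[20,3,0],[14,3,0],[8,2,0],[0,0,0]],"yaw":[0,0,0,0,0,0,0,0]}'
python3 -m handwheel '{"grip":[20,20,20,20,20,20,20,20],"linear":[[0,0,0],[0,0,0],[0,0,0],[0,0,0],[0,0,0],[0,0,0],[0,0,0],[0,0,0]],"yaw":[0,0,0,0,0,0,0,0]}'
python3 - <<'E'
from h import *
go(.515,.342,.23)
I=snap(); np.savez("i5.npz",**I)
def crop(n,x,y,w,h,s): return cv2.resize(I[n][y:y+h,x:x+w,::-1],None,fx=s,fy=s,interpolation=cv2.INTER_CUBIC)
cv2.imwrite("pics/l.png",np.hstack([crop("top",40,120,125,150,3),crop("scene",285,50,125,150,3)]))
E
```

```text
time_s: 21.1
tcp_pos: [0.4262, -0.0998, 0.2993]
ee_rot: [-180.0, 0.0, 84.5]
wrist_force: [0.4, -0.3, -2.8]
grip_width: 0.0303
finger_force: 59.8
time_s: 21.77
tcp_pos: [0.4728, 0.1367, 0.2991]
ee_rot: [-179.9, 0.0, 84.6]
wrist_force: [-1.1, 0.2, -3.8]
grip_width: 0.0301
finger_force: 59.8
time_s: 22.43
tcp_pos: [0.5083, 0.2908, 0.2985]
ee_rot: [-180.0, 0.0, 84.7]
wrist_force: [0.3, 0.1, -3.3]
grip_width: 0.03
finger_force: 59.9
time_s: 23.1
tcp_pos: [0.5083, 0.2895, 0.2989]
ee_rot: [180.0, 0.0, 84.5]
wrist_force: [0.4, 0.3, -3.7]
grip_width: 0.0301
finger_force: 59.9
t 23.10 tcp [0.5083 0.2895 0.2989] yaw 84.5 w 30.1 F [ 0.4  0.3 -3.7] | turn 0.000 rad, shift [52.9  1.6 68.9] mm; J [ 22.  19.   4.  74.  -0. 117.]
```

View pics/l.png

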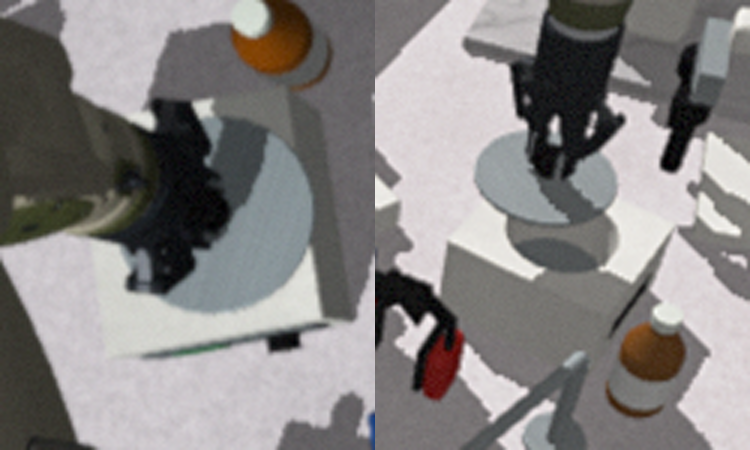

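```bash
python3 - <<'E'
from h import *
I=np.load("i5.npz")
print(atz("top",[111.5,191.2],.2214),atz("scene",[342,109.2],.2214))
# robust ellipse fits of the lid rim using model circle: edge points by colour
m={}
for c,(x,y,w,h) in {"top":(95,150,60,85),"scene":(310,85,65,50)}.items():
    hsv=cv2.cvtColor(I[c],cv2.COLOR_RGB2HSV)[y:y+h,x:x+w]
    k=((hsv[...,0]>85)&(hsv[...,0]<115)&(hsv[...,1]>18)&(hsv[...,2]>60)).astype(np.uint8)
    N,L,s,_=cv2.connectedComponentsWithStats(k); i=1+np.argmax(s[1:,4]); 
    hull=cv2.convexHull(np.argwhere(L==i)[:,::-1].astype(np.int32))[:,0]+[x,y]
    e=cv2.fitEllipse(hull.astype(np.float32)); print(c,s[i],e,atz(c,e[0],.2214))
    def f(p):
        t=np.linspace(0,2*np.pi,360); C=proj(c,np.c_[p[0]+.075*np.cos(t),p[1]+.075*np.sin(t),np.full(360,.2214)])
        return [np.hypot(*(C-q).T).min()*1. for q in hull]
    r=least_squares(f,atz(c,e[0],.2214)[:2],loss="soft_l1",f_scale=.5,diff_step=1e-3); print("  circle fit",r.x,np.mean(f(r.x)))
E
```

```text
[0.50616685 0.28788112 0.2214    ] [0.51468402 0.28514664 0.2214    ]
top [   0    9   50   65 1824] ((112.16800689697266, 191.18678283691406), (62.54258346557617, 65.65284729003906), 43.576454162597656) [0.5061918  0.28638029 0.2214    ]
  circle fit [0.50816175 0.28964801] 0.7332451608693649Traceback (most recent call last):
  File "<stdin>", line 11, in <module>
cv2.error: OpenCV(4.12.0) /io/opencv/modules/imgproc/src/shapedescr.cpp:361: error: (-201:Incorrect size of input array) There should be at least 5 points to fit the ellipse in function 'fitEllipseNoDirect'
```

```bash
python3 -c "
from h import *
print(atz('top',[105.6,193.9],.11),atz('top',[106.8,192.8],.11),atz('scene',[345.6,129.1],.11))
# mouth in scene crop d: left 505 right 618 top 192 bottom ~275
print(atz('scene',[(561.5-390)/3+290,(233)/3+50],.11))
go(.514,.343,.23)"
```

```text
[0.51269294 0.3421956  0.11      ] [0.51546325 0.33928808 0.11      ] [0.52032794 0.33193027 0.11      ]
[0.51963587 0.34152274 0.11      ]
t 23.20 tcp [0.5083 0.2897 0.2989] yaw 84.6 w 30.2 F [-0.2 -0.  -3.8] | turn 0.000 rad, shift [53.6  0.6 68.9] mm; J [ 22.  19.   4.  74.  -0. 117.]
```

```bash
python3 -m handwheel '{"grip":[20,20,20,20,20,20,20,20],"linear":[[6,0,0],[10,0.6,0],[12,0,0],[12,0,0],[9,0,0],[4.6,0,0],[0,0,0],[0,0,0]],"yaw":[0,0,0,0,0,0,0,0]}'
python3 -m handwheel '{"grip":[20,20,20,20,20,20,20,20],"linear":[[0,0,8],[0,0,14],[0,0,18],[0,0,18],[0,0,14],[0,0,8],[0,0,3],[0,0,0]],"yaw":[0,0,0,0,0,0,0,0]}'
python3 - <<'E'
from h import *
go(.514,.343,.1935)
I=snap(); np.savez("i6.npz",**I)
def crop(n,x,y,w,h,s): return cv2.resize(I[n][y:y+h,x:x+w,::-1],None,fx=s,fy=s,interpolation=cv2.INTER_CUBIC)
cv2.imwrite("pics/m.png",np.hstack([crop("top",60,130,100,120,4),crop("scene",300,85,95,120,4)]))
E
```

```text
time_s: 23.87
tcp_pos: [0.5138, 0.3435, 0.2985]
ee_rot: [-180.0, 0.0, 84.6]
wrist_force: [-0.3, -0.0, -3.2]
grip_width: 0.0299
finger_force: 59.9
time_s: 24.53
tcp_pos: [0.5137, 0.3425, 0.2151]
ee_rot: [-179.9, 0.1, 84.5]
wrist_force: [-0.2, -0.7, -3.6]
grip_width: 0.0301
finger_force: 59.8
t 24.53 tcp [0.5137 0.3425 0.2151] yaw 84.5 w 30.1 F [-0.2 -0.7 -3.6] | turn 0.000 rad, shift [ 0.6  0.3 21.6] mm; J [ 26.  25.   0.  65.  -0. 122.]
```

View pics/m.png

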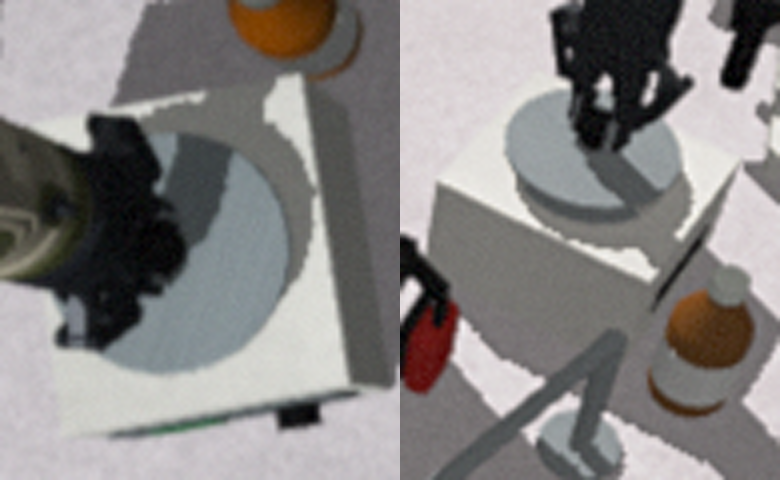

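The lid is level just above the bath and centred in both views: lid (102,193) and (348,124). I'll lower it in small steps.

```bash
python3 -m handwheel '{"grip":[20,20,20,20,20,20,20,20],"linear":[[0,0,2],[0,0,3],[0,0,3],[0,0,3],[0,0,2],[0,0,0],[0,0,0],[0,0,0]],"yaw":[0,0,0,0,0,0,0,0]}'
python3 -m handwheel '{"grip":[20,20,20,20,20,20,20,20],"linear":[[0,0,1],[0,0,2],[0,0,1],[0,0,0],[0,0,0],[0,0,0],[0,0,0],[0,0,0]],"yaw":[0,0,0,0,0,0,0,0]}'
```

```text
time_s: 25.3
tcp_pos: [0.5141, 0.343, 0.2029]
ee_rot: [180.0, 0.0, 84.6]
wrist_force: [0.4, 0.8, -3.9]
grip_width: 0.0301
finger_force: 59.8
time_s: 25.97
tcp_pos: [0.514, 0.343, 0.1989]
ee_rot: [180.0, 0.0, 84.6]
wrist_force: [-0.1, -0.3, -3.9]
grip_width: 0.0304
finger_force: 59.8
```

```bash
python3 -m handwheel '{"grip":[20,20,20,20,20,20,20,20],"linear":[[0,0,1],[0,0,1],[0,0,1],[0,0,1],[0,0,0],[0,0,0],[0,0,0],[0,0,0]],"yaw":[0,0,0,0,0,0,0,0]}'
python3 -m handwheel '{"grip":[20,20,20,20,20,20,20,20],"linear":[[0,0,0.7],[0,0,0.7],[0,0,0],[0,0,0],[0,0,0],[0,0,0],[0,0,0],[0,0,0]],"yaw":[0,0,0,0,0,0,0,0]}'
```

```text
time_s: 26.63
tcp_pos: [0.514, 0.343, 0.1949]
ee_rot: [180.0, 0.0, 84.6]
wrist_force: [0.1, -1.1, -3.8]
grip_width: 0.0305
finger_force: 59.8
time_s: 27.3
tcp_pos: [0.5141, 0.3431, 0.1941]
ee_rot: [180.0, -0.0, 84.6]
wrist_force: [-3.2, -1.0, 5.1]
grip_width: 0.0298
finger_force: 60.2
```

```bash
python3 -m handwheel '{"grip":[40,60,70,70,70,70,70,70],"linear":[[0,0,0],[0,0,0],[0,0,0],[0,0,0],[0,0,-5],[0,0,-15],[0,0,-20],[0,0,-25]],"yaw":[0,0,0,0,0,0,0,0]}'
python3 -m handwheel '{"grip":[70,70,70,70,70,70,70,70],"linear":[[0,0,-25],[-10,0,-20],[-25,-5,-10],[-25,-5,0],[-25,-5,0],[-25,-5,0],[-25,-5,0],[-25,-5,0]],"yaw":[0,0,0,0,0,0,0,0]}'
python3 - <<'E'
from h import *
go(.45,.013,.32,180)
I=snap(); np.savez("i7.npz",**I)
for t in "lid_flange muff_yellow_crown muff_red_crown muff_yellow muff_red".split(): both(t)
def crop(n,x,y,w,h,s): return cv2.resize(I[n][y:y+h,x:x+w,::-1],None,fx=s,fy=s,interpolation=cv2.INTER_CUBIC)
cv2.imwrite("pics/n.png",np.hstack([crop("top",60,110,200,150,2),crop("scene",240,90,160,150,2)]))
E
```

```text
time_s: 27.97
tcp_pos: [0.5133, 0.3426, 0.2579]
ee_rot: [-179.8, 0.1, 84.6]
wrist_force: [-0.2, -0.0, -0.6]
grip_width: 0.0704
finger_force: 0.0
time_s: 28.63
tcp_pos: [0.4685, 0.1856, 0.3139]
ee_rot: [180.0, -0.0, 84.6]
wrist_force: [0.8, -0.4, -1.2]
grip_width: 0.0698
finger_force: 0.0
t 28.63 tcp [0.4685 0.1856 0.3139] yaw 84.6 w 69.8 F [ 0.8 -0.4 -1.2] | turn -1.666 rad, shift [  18.5 -172.6   -6.1] mm; J [ 12.  10.  -7.  74.  -0. 108.]
lid_flange S[(0.76, np.float64(346.8), np.float64(130.5))] T[]
muff_yellow_crown S[(0.67, np.float64(265.2), np.float64(166.9))] T[(0.66, np.float64(235.8), np.float64(222.4))] -> [0.4427 0.018  0.0966] err 2.9mm
muff_red_crown S[(0.71, np.float64(293.7), np.float64(147.6)), (0.37, np.float64(291.9), np.float64(172.7))] T[(0.68, np.float64(190.5), np.float64(216.8))] -> [0.4574 0.1307 0.1147] err 4.6mm
muff_yellow S[(0.55, np.float64(267.8), np.float64(186.3)), (0.4, np.float64(312.1), np.float64(205.2))] T[(0.83, np.float64(237.9), np.float64(221.8)), (0.23, np.float64(383.6), np.float64(166.5))] -> [ 4.508e-01  2.050e-02 -2.000e-04] err 6.1mm
muff_red S[(0.83, np.float64(294.3), np.float64(169.7))] T[(0.93, np.float64(198.4), np.float64(214.5)), (0.73, np.float64(382.9), np.float64(165.8))] -> [0.4709 0.1275 0.0169] err 7.1mm
```

View pics/n.png

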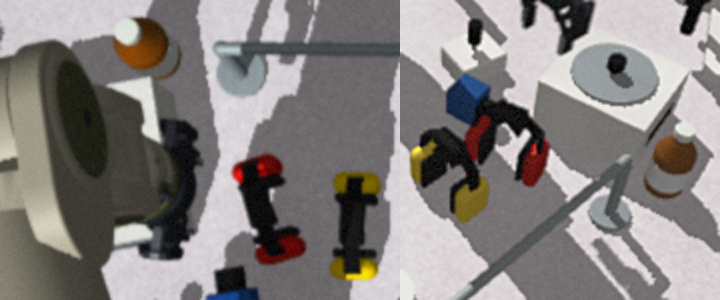

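The lid lies flat in place: top face at (348,128) in the scene view, no tilt visible. Both muffs still stand as before. That was the last picture I may view, so from here I measure from pixels.

```bash
cat > rail.py <<'E'
from h import *
def steel(im): 
    h=cv2.cvtColor(im,cv2.COLOR_RGB2HSV); return (h[...,0]>80)&(h[...,0]<118)&(h[...,1]>16)&(h[...,2]>50)&(h[...,2]<215)
def axis(c,m):
    N,L,s,_=cv2.connectedComponentsWithStats(m.astype(np.uint8)); i=1+np.argmax(s[1:,4]); q=np.argwhere(L==i)[:,::-1].astype(np.float32)
    return s[i],cv2.fitLine(q,cv2.DIST_HUBER,0,.01,.01).ravel()
E
python3 - <<'E'
from rail import *
I=dict(np.load("i0.npz"))
m=steel(I["top"]); k=np.zeros_like(m); k[128:143,195:312]=m[128:143,195:312]
st,lt=axis("top",k); print("top",st,lt)
m=steel(I["scene"]); yy,xx=np.mgrid[:384,:512]
d=(xx-262)*(175-250)/ (342-262)+250-yy   # rough line (262,250)-(342,175)
k=m&(abs(d)<14)&(xx>270)&(xx<335); ss,ls=axis("scene",k); print("scene",ss,ls)
def plane(c,l):
    o,a=ray(c,l[2:]);_,b=ray(c,l[2:]+30*l[:2]); n=np.cross(a,b);n/=np.linalg.norm(n); return n,n@o
n1,d1=plane("top",lt);n2,d2=plane("scene",ls)
for y in(-.1,.0,.1): print(y,np.linalg.solve([n1,n2,[0,1,0]],[d1,d2,y]), "scene@.142:",np.linalg.solve([n2,[0,0,1],[0,1,0]],[d2,.142,y])[0],"top@.142",np.linalg.solve([n1,[0,0,1],[0,1,0]],[d1,.142,y])[0])
print("ends top",atz("top",[168,134],.142),atz("top",[335,136],.142))
for u in([239.8,224],[235.8,222.4]): print("yellow crown",atz("top",u,.116))
for u in([188.2,216.6],[190.5,216.8]): print("red crown",atz("top",u,.116))
# crown pads: dark pixels, top view, between the cups
I7=dict(np.load("i7.npz"))
for nm,(x,y,w,h) in {"yellow":(222,204,32,38),"red":(178,198,32,36)}.items():
    v=cv2.cvtColor(I7["top"],cv2.COLOR_RGB2HSV)[...,2]; k=(v[y:y+h,x:x+w]<60).astype(np.uint8)
    N,L,s,ce=cv2.connectedComponentsWithStats(k); i=1+np.argmax(s[1:,4]); print(nm,s[i]+[x,y,0,0,0],[int(r.sum()) for r in (L==i)])
    print("   centre",atz("top",ce[i]+[x,y],.13))
E
```

```text
top [195 131 117   8 631] [9.9994731e-01 1.0265673e-02 2.5282274e+02 1.3445166e+02]
scene [273 233   4   4   6] [  0.72167534  -0.6922317  274.5        234.33333   ]
-0.1 [ 0.65368921 -0.1         0.14627593] scene@.142: 0.6521889460961571 top@.142 0.6547867824801857
0.0 [0.65216488 0.         0.15773665] scene@.142: 0.6466434825053348 top@.142 0.6562042653332522
0.1 [0.65064054 0.1        0.16919737] scene@.142: 0.6410980189145125 top@.142 0.6576217481863185
ends top [0.65771825 0.18165257 0.142     ] [ 0.65114609 -0.23121671  0.142     ]
yellow crown [0.43599444 0.00472171 0.116     ]
yellow crown [0.43997659 0.01463227 0.116     ]
red crown [0.45469981 0.13272873 0.116     ]
red crown [0.45418608 0.12701527 0.116     ]
yellow [227 204  22  38 521] [8, 8, 11, 20, 21, 21, 21, 20, 18, 13, 13, 13, 13, 13, 12, 12, 12, 12, 12, 12, 12, 12, 12, 12, 12, 12, 12, 12, 10, 9, 13, 21, 21, 21, 20, 9, 8, 8]
   centre [0.4403499  0.01254783 0.13      ]
red [180 198  30  36 533] [18, 20, 20, 21, 21, 18, 14, 13, 13, 12, 12, 13, 12, 12, 13, 13, 13, 13, 13, 14, 13, 14, 14, 13, 11, 14, 18, 21, 21, 20, 16, 13, 13, 13, 10, 11]
   centre [0.45812725 0.12139029 0.13      ]
```

```bash
python3 -m handwheel '{"grip":[55,55,55,55,55,55,55,55],"linear":[[0,0,0],[0,0,0],[0,0,0],[0,0,0],[0,0,0],[0,0,0],[0,0,0],[0,0,0]],"yaw":[-0.12,-0.12,-0.12,-0.12,-0.12,-0.12,-0.12,-0.12]}'
python3 -m handwheel '{"grip":[55,55,55,55,55,55,55,55],"linear":[[0,0,0],[0,0,0],[0,0,0],[0,0,0],[0,0,0],[0,0,0],[0,0,0],[0,0,0]],"yaw":[-0.12,-0.12,-0.12,-0.12,-0.1,-0.1,0,0]}'
python3 - <<'E'
from rail import *
for p in([.443,.014],[.4645,.126]): print(p,proj("top",[*p,.13]).round(1),proj("top",[*p,.116]).round(1),proj("scene",[*p,.13]).round(1))
for u in([271,236.5],[311.7,202.7],[352.5,169]): print(atz("scene",u,.142))
I=np.load("i0.npz"); g=cv2.cvtColor(I["scene"],cv2.COLOR_RGB2HSV).astype(int)
for c in(285,300,320,335):
    r0=int(236.5+(c-271)*(169-236.5)/(81.5)); print(c,r0-10,[tuple(v) for v in g[r0-10:r0+11:1,c,1:]])
go(.443,.014,.30,178.6)
E
```

```text
time_s: 29.9
tcp_pos: [0.469, 0.1869, 0.3133]
ee_rot: [-180.0, -0.0, 139.9]
wrist_force: [0.2, 0.6, 0.1]
grip_width: 0.055
finger_force: 0.0
time_s: 30.57
tcp_pos: [0.469, 0.1868, 0.3134]
ee_rot: [-180.0, -0.0, 178.4]
wrist_force: [0.2, 0.4, 0.2]
grip_width: 0.0552
finger_force: 0.0
[0.443, 0.014] [235.7 220.9] [236.1 221.2] [263.6 160.7]
[0.4645, 0.126] [190.  212.3] [191.  212.6] [293.3 146.4]
[ 0.65335967 -0.16380638  0.142     ]
[ 0.65554295 -0.00504417  0.142     ]
[0.65850674 0.17769644 0.142     ]
285 214 [(np.int64(9), np.int64(113)), (np.int64(11), np.int64(113)), (np.int64(9), np.int64(116)), (np.int64(9), np.int64(114)), (np.int64(13), np.int64(117)), (np.int64(7), np.int64(113)), (np.int64(11), np.int64(115)), (np.int64(9), np.int64(109)), (np.int64(5), np.int64(94)), (np.int64(20), np.int64(78)), (np.int64(26), np.int64(80)), (np.int64(13), np.int64(81)), (np.int64(12), np.int64(83)), (np.int64(18), np.int64(83)), (np.int64(12), np.int64(82)), (np.int64(9), np.int64(82)), (np.int64(8), np.int64(97)), (np.int64(9), np.int64(108)), (np.int64(9), np.int64(111)), (np.int64(1
[... 1448 characters left out ...]
), (np.int64(11), np.int64(115)), (np.int64(9), np.int64(109)), (np.int64(20), np.int64(117)), (np.int64(13), np.int64(183)), (np.int64(9), np.int64(210)), (np.int64(3), np.int64(199)), (np.int64(9), np.int64(176)), (np.int64(13), np.int64(159)), (np.int64(14), np.int64(132)), (np.int64(13), np.int64(102)), (np.int64(15), np.int64(85)), (np.int64(11), np.int64(97)), (np.int64(10), np.int64(154)), (np.int64(11), np.int64(205)), (np.int64(6), np.int64(213)), (np.int64(4), np.int64(190)), (np.int64(14), np.int64(168)), (np.int64(13), np.int64(155))]
t 30.57 tcp [0.469  0.1868 0.3134] yaw 178.4 w 55.2 F [0.2 0.4 0.2] | turn -0.004 rad, shift [  21.8 -173.4   13.4] mm; J [13. 10. -6. 74. -0. 14.]
```

```bash
python3 -m handwheel '{"grip":[55,55,55,55,55,55,55,55],"linear":[[4,-20,0],[4,-28,0],[4,-28,0],[4,-28,0],[3,-28,0],[3,-24,0],[0,-17,0],[0,0,0]],"yaw":[0,0,0,0,0,0,0,0]}'
python3 -m handwheel '{"grip":[55,55,55,55,55,55,55,55],"linear":[[0,0,5],[0,0,10],[0,0,10],[0,0,10],[0,0,5],[0,0,0],[0,0,0],[0,0,0]],"yaw":[0,0,0,0,0,0,0,0]}'
python3 - <<'E'
from h import *
go(.442,.014,.192,178.6)
I=snap()
for t in "muff_yellow_crown muff_yellow".split(): both(t)
hsv=cv2.cvtColor(I["top"],cv2.COLOR_RGB2HSV); k=cv2.inRange(hsv,(20,150,60),(35,255,255)); k[:170]=0;k[270:]=0
N,L,s,ce=cv2.connectedComponentsWithStats(k); print([(s[i],ce[i].round(1)) for i in range(1,N) if s[i,4]>15])
E
```

```text
time_s: 31.23
tcp_pos: [0.4425, 0.0119, 0.3136]
ee_rot: [-179.9, 0.0, 178.2]
wrist_force: [0.5, -0.9, -0.5]
grip_width: 0.0551
finger_force: 0.0
time_s: 31.9
tcp_pos: [0.4427, 0.0144, 0.2736]
ee_rot: [-180.0, 0.0, 178.5]
wrist_force: [-0.0, -0.0, 0.7]
grip_width: 0.055
finger_force: 0.0
t 31.90 tcp [0.4427 0.0144 0.2736] yaw 178.5 w 55.0 F [-0.  -0.   0.7] | turn -0.001 rad, shift [ 0.7 -0.4 81.6] mm; J [ -9.   4. -19.  67.  -0.  -7.]
muff_yellow_crown S[(0.6, np.float64(261.9), np.float64(163.4))] T[]
muff_yellow S[(0.92, np.float64(264.8), np.float64(183.8)), (0.27, np.float64(199.8), np.float64(269.6))] T[(0.27, np.float64(369.2), np.float64(152.5))] -> [ 0.6008 -0.2171  0.3708] err 54.4mm
[(array([241, 240,   8,  10,  54], dtype=int32), array([244.3, 244.8]))]
```

```bash
python3 -m handwheel '{"grip":[55,55,55,55,55,55,55,55],"linear":[[0,0,6],[0,0,12],[0,0,14],[0,0,14],[0,0,13],[0,0,12],[0,0,8],[0,0,2]],"yaw":[0,0,0,0,0,0,0,0]}'
python3 -m handwheel '{"grip":[40,20,20,20,20,20,20,20],"linear":[[0,0,0],[0,0,0],[0,0,0],[0,0,0],[0,0,0],[0,0,0],[0,0,0],[0,0,0]],"yaw":[0,0,0,0,0,0,0,0]}'
python3 -m handwheel '{"grip":[20,20,20,20,20,20,20,20],"linear":[[0,0,-5],[0,0,-12],[0,0,-18],[0,0,-22],[0,0,-25],[0,0,-25],[0,0,-25],[0,0,-25]],"yaw":[0,0,0,0,0,0,0,0]}'
python3 -c "from h import *;go(.654,-.09,.375,179.2)"
```

```text
time_s: 32.87
tcp_pos: [0.4416, 0.0143, 0.1909]
ee_rot: [180.0, -0.1, 178.5]
wrist_force: [-0.1, 0.4, 0.5]
grip_width: 0.055
finger_force: 0.0
time_s: 33.53
tcp_pos: [0.4431, 0.014, 0.1931]
ee_rot: [-180.0, 0.1, 178.5]
wrist_force: [-0.2, -1.0, 4.6]
grip_width: 0.0285
finger_force: 60.3
time_s: 34.2
tcp_pos: [0.4417, 0.0145, 0.3502]
ee_rot: [180.0, -0.1, 178.5]
wrist_force: [0.7, 0.6, -1.6]
grip_width: 0.029
finger_force: 59.4
t 34.20 tcp [0.4417 0.0145 0.3502] yaw 178.5 w 29.0 F [ 0.7  0.6 -1.6] | turn -0.012 rad, shift [-213.7 -101.5  -25.3] mm; J [ -9.   3. -10.  78.   0.  -7.]
```

```bash
python3 -m handwheel '{"grip":[20,20,20,20,20,20,20,20],"linear":[[0,-10,-10],[0,-15,-15],[0,-18,-5],[0,-18,0],[0,-18,0],[0,-14,0],[0,-6,0],[0,0,0]],"yaw":[-0.012,0,0,0,0,0,0,0]}'
python3 -m handwheel '{"grip":[20,20,20,20,20,20,20,20],"linear":[[-10,0,0],[-20,0,0],[-25,0,0],[-28,0,0],[-28,0,0],[-28,0,0],[-25,0,0],[-15,0,0]],"yaw":[0,0,0,0,0,0,0,0]}'
python3 - <<'E'
from h import *
go(.654,-.09,.375,179.2)
I=snap(); np.savez("i8.npz",**I)
for t in "muff_yellow_crown muff_yellow rail_top".split(): both(t)
E
```

```text
time_s: 34.87
tcp_pos: [0.4407, -0.0855, 0.3789]
ee_rot: [180.0, -0.1, 179.1]
wrist_force: [0.0, 0.9, -1.5]
grip_width: 0.0287
finger_force: 59.7
time_s: 35.53
tcp_pos: [0.6229, -0.0857, 0.378]
ee_rot: [180.0, -0.0, 179.3]
wrist_force: [0.3, -0.5, -1.9]
grip_width: 0.0287
finger_force: 59.7
t 35.53 tcp [ 0.6229 -0.0857  0.378 ] yaw 179.3 w 28.7 F [ 0.3 -0.5 -1.9] | turn 0.002 rad, shift [-31.1  -3.9   3. ] mm; J [-15.  24.  22.  88.   0. -14.]
muff_yellow_crown S[(0.57, np.float64(286.2), np.float64(178.4))] T[]
muff_yellow S[(0.91, np.float64(285.8), np.float64(203.5)), (0.37, np.float64(345.4), np.float64(128.5))] T[]
rail_top S[(0.87, np.float64(306.7), np.float64(204.8))] T[]
```

```bash
python3 -m handwheel '{"grip":[20,20,20,20,20,20,20,20],"linear":[[-10,-1,0],[-12,-1,0],[-9,-1,0],[0,0,0],[0,0,0],[0,0,0],[0,0,0],[0,0,0]],"yaw":[0,0,0,0,0,0,0,0]}'
python3 - <<'E'
from h import *
go(.654,-.09,.227,179.2)
print("exp crown",proj("scene",[.6229,-.0857,.301]),"seen 286.2 178.4; org",proj("scene",[.6229,-.0857,.185]),"seen 285.8 203.5")
print(atz("scene",[306.7,204.8],.15),atz("scene",[308.9,204.2],.15))
I=snap(); np.savez("i9.npz",**I)
hsv=cv2.cvtColor(I["scene"],cv2.COLOR_RGB2HSV); k=cv2.inRange(hsv,(20,130,40),(35,255,255))
N,L,s,ce=cv2.connectedComponentsWithStats(k); print([(s[i],ce[i].round(1)) for i in range(1,N) if s[i,4]>15])
p=readout.state()["tcp_pos"]; z0=p[2]-.193
for x in(-.07,.07):
  for y in(-.031,.031):
    print(x,y,proj("scene",p+[x,y,0]+np.array([0,0,z0+.0-p[2]])).round(1),proj("scene",p+[x,y,0]+np.array([0,0,z0+.074-p[2]])).round(1))
E
```

```text
time_s: 36.6
tcp_pos: [0.6504, -0.0906, 0.3799]
ee_rot: [-180.0, 0.0, 179.2]
wrist_force: [-0.3, -0.0, -1.1]
grip_width: 0.0288
finger_force: 59.7
t 36.60 tcp [ 0.6504 -0.0906  0.3799] yaw 179.2 w 28.8 F [-0.3 -0.  -1.1] | turn 0.000 rad, shift [ -3.5   0.7 152.9] mm; J [-15.  28.  28.  90.  -0. -14.]
exp crown [287.33574298 175.63212093] seen 286.2 178.4; org [284.30104645 203.29118118] seen 285.8 203.5
[ 0.65369506 -0.02533764  0.15      ] [ 0.65654381 -0.01941151  0.15      ]
[(array([477,  49,  11,  10,  64], dtype=int32), array([481.9,  53. ])), (array([463,  72,   9,  14,  75], dtype=int32), array([467.1,  79.1])), (array([267, 177,  19,  26, 240], dtype=int32), array([274.4, 188.4])), (array([297, 202,  24,  29, 388], dtype=int32), array([308.1, 216.9]))]
-0.07 -0.031 [263.5 201. ] [263.9 184. ]
-0.07 0.031 [279.8 188.2] [281.3 170.8]
0.07 -0.031 [302.7 234.5] [306.  218.6]
0.07 0.031 [319.  219.9] [323.3 203.4]
```

```bash
python3 -m handwheel '{"grip":[20,20,20,20,20,20,20,20],"linear":[[-4,0,6],[0,0,15],[0,0,20],[0,0,20],[0,0,20],[0,0,20],[0,0,14],[0,0,5]],"yaw":[0,0,0,0,0,0,0,0]}'
python3 -m handwheel '{"grip":[20,20,20,20,20,20,20,20],"linear":[[0,0,5],[0,0,6],[0,0,4],[0,0,2],[0,0,0],[0,0,0],[0,0,0],[0,0,0]],"yaw":[0,0,0,0,0,0,0,0]}'
```

```text
time_s: 37.37
tcp_pos: [0.6538, -0.0904, 0.256]
ee_rot: [179.9, -0.3, 179.2]
wrist_force: [-0.4, -0.7, -2.6]
grip_width: 0.0287
finger_force: 59.6
time_s: 38.03
tcp_pos: [0.6552, -0.0908, 0.2431]
ee_rot: [-180.0, 0.1, 179.2]
wrist_force: [-0.2, 0.1, -2.0]
grip_width: 0.0292
finger_force: 59.6
```

```bash
python3 -m handwheel '{"grip":[20,20,20,20,20,20,20,20],"linear":[[0,0,3],[0,0,3],[0,0,3],[0,0,2],[0,0,0],[0,0,0],[0,0,0],[0,0,0]],"yaw":[0,0,0,0,0,0,0,0]}'
python3 -m handwheel '{"grip":[20,20,20,20,20,20,20,20],"linear":[[0,0,1],[0,0,1],[0,0,1],[0,0,0],[0,0,0],[0,0,0],[0,0,0],[0,0,0]],"yaw":[0,0,0,0,0,0,0,0]}'
```

```text
time_s: 38.7
tcp_pos: [0.6551, -0.0908, 0.2316]
ee_rot: [-180.0, 0.0, 179.2]
wrist_force: [-0.0, 0.3, -2.0]
grip_width: 0.0288
finger_force: 59.6
time_s: 39.37
tcp_pos: [0.655, -0.0907, 0.2286]
ee_rot: [-180.0, 0.0, 179.2]
wrist_force: [-0.3, 0.1, -1.7]
grip_width: 0.0284
finger_force: 59.6
```

```bash
python3 -m handwheel '{"grip":[20,20,20,20,20,20,20,20],"linear":[[0,0,0.8],[0,0,0.8],[0,0,0.6],[0,0,0],[0,0,0],[0,0,0],[0,0,0],[0,0,0]],"yaw":[0,0,0,0,0,0,0,0]}'
```

```text
time_s: 40.03
tcp_pos: [0.6553, -0.0908, 0.2271]
ee_rot: [-180.0, 0.1, 179.2]
wrist_force: [-1.1, 0.6, 5.3]
grip_width: 0.0288
finger_force: 60.5
```

```bash
python3 -m handwheel '{"grip":[35,45,50,50,50,50,50,50],"linear":[[0,0,0],[0,0,0],[0,0,0],[0,0,0],[0,0,-5],[0,0,-10],[0,0,-15],[0,0,-20]],"yaw":[0,0,0,0,0,0,0,0]}'
python3 -m handwheel '{"grip":[55,55,55,55,55,55,55,55],"linear":[[0,0,-25],[15,8,-25],[25,15,-20],[25,18,0],[25,18,0],[25,18,0],[25,18,0],[20,18,0]],"yaw":[0,0,0,0,0,0,0,0]}'
python3 - <<'E'
from rail import *
I=snap(); np.savez("i10.npz",**I)
for t in "muff_yellow_crown muff_yellow muff_red_crown muff_red".split(): both(t)
print("exp yellow crown",proj("scene",[.655,-.0908,.150]).round(1),proj("top",[.655,-.0908,.150]).round(1))
hsv=cv2.cvtColor(I["top"],cv2.COLOR_RGB2HSV); k=cv2.inRange(hsv,(0,150,60),(8,255,255)); k[:170]=0;k[270:]=0;k[:,:165]=0;k[:,230:]=0
ys=np.argwhere(k)[:,::-1]; print("red px",len(ys), ys.min(0),ys.max(0)); mid=(ys[:,1].min()+ys[:,1].max())/2
u=[]
for q in(ys[ys[:,1]<mid],ys[ys[:,1]>mid]):
    h=cv2.minAreaRect(q.astype(np.float32)); u.append(np.array(h[0])); print(h)
P=[atz("top",a,.06)[:2] for a in u]; d=P[0]-P[1]; print("mid",(P[0]+P[1])/2,np.linalg.norm(d),np.degrees(np.arctan2(d[1],d[0])))
k=cv2.inRange(hsv,(20,150,60),(35,255,255));k[:60]=0
N,L,s,ce=cv2.connectedComponentsWithStats(k); print("yel",[(s[i],ce[i].round(1)) for i in range(1,N) if s[i,4]>15])
go(.462,.127,.3,195.6)
E
```

```text
time_s: 40.7
tcp_pos: [0.6544, -0.0906, 0.2763]
ee_rot: [180.0, -0.1, 179.2]
wrist_force: [-0.2, 0.8, -0.2]
grip_width: 0.0504
finger_force: 0.0
time_s: 41.37
tcp_pos: [0.4948, 0.0252, 0.3476]
ee_rot: [-180.0, 0.1, 179.2]
wrist_force: [-0.0, 0.8, 0.1]
grip_width: 0.0549
finger_force: 0.0
muff_yellow_crown S[(0.81, np.float64(293.1), np.float64(221.2))] T[(0.78, np.float64(277.0), np.float64(135.3)), (0.34, np.float64(388.1), np.float64(162.9))] -> [ 0.6571 -0.0862  0.1355] err 2.8mm
muff_yellow S[(0.68, np.float64(290.0), np.float64(239.4)), (0.52, np.float64(339.9), np.float64(150.1))] T[]
muff_red_crown S[(0.81, np.float64(294.9), np.float64(149.1))] T[]
muff_red S[(0.56, np.float64(293.5), np.float64(171.5)), (0.18, np.float64(232.7), np.float64(241.4))] T[(0.59, np.float64(104.8), np.float64(194.3))] -> [ 0.4768  0.2863 -0.0366] err 115.4mm
exp yellow crown [290.8 218.9] [278.3 133.9]Traceback (most recent call last):
  File "<stdin>", line 6, in <module>
    return umr_minimum(a, axis, None, out, keepdims, initial, where)
ValueError: zero-size array to reduction operation minimum which has no identity
```

```bash
python3 - <<'E'
from h import *
I=np.load("i7.npz")
hsv=cv2.cvtColor(I["top"],cv2.COLOR_RGB2HSV); k=cv2.inRange(hsv,(0,150,60),(8,255,255)); k[:170]=0;k[270:]=0;k[:,:165]=0;k[:,230:]=0
ys=np.argwhere(k)[:,::-1]; mid=(ys[:,1].min()+ys[:,1].max())/2; u=[]
for q in(ys[ys[:,1]<mid],ys[ys[:,1]>mid]):
    h=cv2.minAreaRect(q.astype(np.float32)); u.append(np.array(h[0])); print(h)
P=[atz("top",a,.06)[:2] for a in u]; d=P[0]-P[1]; print("mid",(P[0]+P[1])/2,np.linalg.norm(d),np.degrees(np.arctan2(d[1],d[0])))
I=np.load("i10.npz"); 
for n,im in(("i7",np.load("i7.npz")["scene"]),("i10",I["scene"])):
    hsv=cv2.cvtColor(im,cv2.COLOR_RGB2HSV); k=cv2.inRange(hsv,(0,150,50),(8,255,255)); k[:120]=0;k[200:]=0
    N,L,s,ce=cv2.connectedComponentsWithStats(k); print(n,[(s[i],ce[i].round(1)) for i in range(1,N) if s[i,4]>15])
go(.463,.127,.3,195.6)
E
```

```text
((188.15028381347656, 193.67100524902344), (10.027036666870117, 23.769672393798828), 75.25643920898438)
((199.70001220703125, 234.60000610351562), (10.435516357421875, 23.71708106994629), 71.56504821777344)
mid [0.46465408 0.12760381] 0.11178784170523125 16.53769762545559
i7 [(array([272, 147,  13,  23, 123], dtype=int32), array([277.6, 157.8])), (array([301, 160,  13,  23, 168], dtype=int32), array([306.6, 171.4]))]
i10 [(array([272, 148,  13,  23, 127], dtype=int32), array([277.3, 158.8])), (array([301, 160,  13,  23, 161], dtype=int32), array([306.7, 171.7]))]
t 41.87 tcp [0.4972 0.0238 0.346 ] yaw 179.2 w 55.2 F [-0.1 -0.6  0.3] | turn -0.287 rad, shift [  5.2 108.6  46. ] mm; J [-6.  9. -3. 78. -0. -6.]
```

```bash
python3 -m handwheel '{"grip":[55,55,55,55,55,55,55,55],"linear":[[0,0,0],[0,0,0],[0,0,0],[3,20,0],[0,25,10],[0,25,12],[0,25,12],[0,14,12]],"yaw":[-0.1,-0.1,-0.097,0,0,0,0,0]}'
python3 -m handwheel '{"grip":[55,55,55,55,55,55,55,55],"linear":[[0,0,0],[0,0,0],[0,0,0],[0,0,0],[0,0,0],[0,0,0],[0,0,0],[0,0,0]],"yaw":[0,0,0,0,0,0,0,0]}'
python3 -c "from h import *;go(.464,.128,.192,196.2)"
```

```text
time_s: 42.53
tcp_pos: [0.4628, 0.1297, 0.2996]
ee_rot: [180.0, -0.0, -163.7]
wrist_force: [-0.7, -0.0, 0.1]
grip_width: 0.055
finger_force: 0.0
time_s: 43.2
tcp_pos: [0.4634, 0.1279, 0.3005]
ee_rot: [-180.0, 0.0, -163.8]
wrist_force: [0.0, 0.8, -1.0]
grip_width: 0.0552
finger_force: 0.0
t 43.20 tcp [0.4634 0.1279 0.3005] yaw -163.8 w 55.2 F [ 0.   0.8 -1. ] | turn -0.000 rad, shift [-6.000e-01 -1.000e-01  1.085e+02] mm; J [  6.   8. -11.  71.  -0. -10.]
```

```bash
python3 -m handwheel '{"grip":[55,55,55,55,55,55,55,55],"linear":[[0,0,8],[0,0,16],[0,0,18],[0,0,18],[0,0,18],[0,0,16],[0,0,10],[0,0,4]],"yaw":[0,0,0,0,0,0,0,0]}'
python3 -m handwheel '{"grip":[40,20,20,20,20,20,20,20],"linear":[[0,0,0],[0,0,0],[0,0,0],[0,0,0],[0,0,0],[0,0,0],[0,0,0],[0,0,0]],"yaw":[0,0,0,0,0,0,0,0]}'
python3 -m handwheel '{"grip":[20,20,20,20,20,20,20,20],"linear":[[0,0,-5],[0,0,-12],[0,0,-18],[0,0,-25],[0,0,-30],[0,0,-30],[0,0,-30],[0,0,-30]],"yaw":[0,0,0,0,0,0,0,0]}'
python3 -c "from h import *;go(.655,.05,.375,179.2)"
```

```text
time_s: 43.87
tcp_pos: [0.4621, 0.1281, 0.1903]
ee_rot: [180.0, -0.2, -163.8]
wrist_force: [-0.5, -1.2, -0.5]
grip_width: 0.0545
finger_force: 0.0
time_s: 44.53
tcp_pos: [0.4638, 0.1283, 0.193]
ee_rot: [-180.0, 0.1, -163.8]
wrist_force: [0.4, 1.0, 4.9]
grip_width: 0.0291
finger_force: 60.1
time_s: 45.2
tcp_pos: [0.4624, 0.1282, 0.3733]
ee_rot: [180.0, -0.1, -163.8]
wrist_force: [0.6, 0.3, -2.4]
grip_width: 0.0287
finger_force: 59.4
t 45.20 tcp [0.4624 0.1282 0.3733] yaw -163.8 w 28.7 F [ 0.6  0.3 -2.4] | turn 0.297 rad, shift [-193.7  -75.5   -2. ] mm; J [  6.   7.  -2.  81.  -0. -10.]
```

```bash
python3 -m handwheel '{"grip":[20,20,20,20,20,20,20,20],"linear":[[0,0,-5],[0,0,0],[0,0,0],[0,-12,0],[0,-18,0],[0,-20,0],[0,-18,0],[0,-8,0]],"yaw":[0.1,0.1,0.097,0,0,0,0,0]}'
python3 -m handwheel '{"grip":[20,20,20,20,20,20,20,20],"linear":[[-10,0,0],[-20,0,0],[-28,0,0],[-30,0,0],[-30,0,0],[-28,0,0],[-25,0,0],[-15,0,0]],"yaw":[0,0,0,0,0,0,0,0]}'
python3 -m handwheel '{"grip":[20,20,20,20,20,20,20,20],"linear":[[-6,0,0],[0,0,0],[0,0,0],[0,0,0],[0,0,0],[0,0,0],[0,0,0],[0,0,0]],"yaw":[0,0,0,0,0,0,0,0]}'
python3 - <<'E'
from h import *
go(.656,.05,.227,179.2)
I=snap(); np.savez("i11.npz",**I)
hsv=cv2.cvtColor(I["scene"],cv2.COLOR_RGB2HSV); k=cv2.inRange(hsv,(0,130,40),(8,255,255)); k[:90]=0
N,L,s,ce=cv2.connectedComponentsWithStats(k); print([(s[i],ce[i].round(1)) for i in range(1,N) if s[i,4]>15])
p=readout.state()["tcp_pos"]; z0=p[2]-.193
q=np.array([proj("scene",[p[0]+x,p[1]+y,z0+z]) for x in(-.07,.07) for y in(-.031,.031) for z in(0,.074)]); print(q.min(0),q.max(0))
E
```

```text
time_s: 45.87
tcp_pos: [0.4616, 0.0508, 0.3768]
ee_rot: [-180.0, -0.1, 179.1]
wrist_force: [0.1, 0.2, -1.6]
grip_width: 0.0289
finger_force: 59.7
time_s: 46.53
tcp_pos: [0.6509, 0.0506, 0.3754]
ee_rot: [180.0, -0.0, 179.2]
wrist_force: [-0.8, -0.2, -2.6]
grip_width: 0.0289
finger_force: 59.7
time_s: 47.2
tcp_pos: [0.6537, 0.0496, 0.3778]
ee_rot: [-180.0, 0.0, 179.2]
wrist_force: [-0.3, -0.2, -2.2]
grip_width: 0.0294
finger_force: 59.7
t 47.20 tcp [0.6537 0.0496 0.3778] yaw 179.2 w 29.4 F [-0.3 -0.2 -2.2] | turn 0.000 rad, shift [ -2.2   0.4 150.8] mm; J [-3. 28. 27. 90. -0. -2.]
[(array([467,  90,   9,   7,  38], dtype=int32), array([470.4,  92.3])), (array([305, 149,  20,  27, 208], dtype=int32), array([312.6, 161.5])), (array([335, 173,  23,  27, 296], dtype=int32), array([345.4, 186.8]))]
[299.93494251 144.89068183] [359.65729326 203.84341422]
```

```bash
python3 -m handwheel '{"grip":[20,20,20,20,20,20,20,20],"linear":[[-2,0,6],[0,0,15],[0,0,20],[0,0,20],[0,0,20],[0,0,20],[0,0,14],[0,0,5]],"yaw":[0,0,0,0,0,0,0,0]}'
python3 -m handwheel '{"grip":[20,20,20,20,20,20,20,20],"linear":[[0,0,5],[0,0,6],[0,0,5],[0,0,4],[0,0,3],[0,0,2],[0,0,0],[0,0,0]],"yaw":[0,0,0,0,0,0,0,0]}'
python3 -m handwheel '{"grip":[20,20,20,20,20,20,20,20],"linear":[[0,0,1],[0,0,1],[0,0,1],[0,0,0],[0,0,0],[0,0,0],[0,0,0],[0,0,0]],"yaw":[0,0,0,0,0,0,0,0]}'
```

```text
time_s: 47.97
tcp_pos: [0.6549, 0.0496, 0.2537]
ee_rot: [180.0, -0.3, 179.2]
wrist_force: [-0.9, -1.1, -2.1]
grip_width: 0.0288
finger_force: 59.7
time_s: 48.63
tcp_pos: [0.6562, 0.0496, 0.2325]
ee_rot: [-180.0, 0.0, 179.2]
wrist_force: [-0.7, 0.5, -1.4]
grip_width: 0.0287
finger_force: 59.7
time_s: 49.3
tcp_pos: [0.6562, 0.0496, 0.2293]
ee_rot: [-180.0, 0.0, 179.2]
wrist_force: [0.4, 0.1, -1.1]
grip_width: 0.0284
finger_force: 59.7
```

```bash
python3 -m handwheel '{"grip":[20,20,20,20,20,20,20,20],"linear":[[0,0,0.8],[0,0,0.8],[0,0,0.8],[0,0,0.4],[0,0,0],[0,0,0],[0,0,0],[0,0,0]],"yaw":[0,0,0,0,0,0,0,0]}'
```

```text
time_s: 49.97
tcp_pos: [0.6561, 0.0496, 0.2274]
ee_rot: [-180.0, 0.0, 179.2]
wrist_force: [-3.6, 0.5, 6.0]
grip_width: 0.0291
finger_force: 60.6
```

```bash
python3 -m handwheel '{"grip":[35,45,50,50,50,50,50,50],"linear":[[0,0,0],[0,0,0],[0,0,0],[0,0,0],[0,0,-5],[0,0,-10],[0,0,-15],[0,0,-20]],"yaw":[0,0,0,0,0,0,0,0]}'
python3 -m handwheel '{"grip":[55,55,55,55,55,55,55,55],"linear":[[0,0,-25],[15,0,-25],[25,0,-25],[28,0,-20],[28,0,0],[28,0,0],[28,0,0],[28,0,0]],"yaw":[0,0,0,0,0,0,0,0]}'
python3 -m handwheel '{"grip":[55,55,55,55,55,55,55,55],"linear":[[28,-5,0],[28,-10,0],[20,-25,0],[0,-30,0],[0,-30,0],[0,-30,0],[0,-30,0],[0,-30,0]],"yaw":[0,0,0,0,0,0,0,0]}'
python3 - <<'E'
from h import *
go(.4,-.2,.4)
I=snap(); np.savez("i12.npz",**I)
for t in "muff_yellow_crown muff_red_crown muff_blue_crown muff_blue basket_grip hook_seat lid_flange lid bath_rim".split(): both(t)
print("exp red",proj("scene",[.656,.0496,.150]).round(1),proj("top",[.656,.0496,.150]).round(1))
print("exp yel",proj("scene",[.655,-.0908,.150]).round(1),proj("top",[.655,-.0908,.150]).round(1))
print("exp lid",proj("scene",[.514,.343,.110]).round(1),proj("top",[.514,.343,.110]).round(1))
for nm,(lo,hi) in {"yel":((20,150,60),(35,255,255)),"red":((0,150,60),(8,255,255))}.items():
  for c in("top","scene"):
    k=cv2.inRange(cv2.cvtColor(I[c],cv2.COLOR_RGB2HSV),lo,hi); k[:80]=0
    N,L,s,ce=cv2.connectedComponentsWithStats(k); print(nm,c,[(s[i].tolist(),ce[i].round(1).tolist()) for i in range(1,N) if s[i,4]>25])
E
```

```text
time_s: 50.63
tcp_pos: [0.6556, 0.0496, 0.2765]
ee_rot: [-180.0, -0.1, 179.2]
wrist_force: [-0.7, 0.1, 0.0]
grip_width: 0.05
finger_force: 0.0
time_s: 51.3
tcp_pos: [0.4749, 0.0521, 0.3727]
ee_rot: [-180.0, 0.1, 179.2]
wrist_force: [-0.1, 0.7, 0.3]
grip_width: 0.0548
finger_force: 0.0
time_s: 51.97
tcp_pos: [0.3972, -0.1382, 0.3729]
ee_rot: [-179.9, 0.1, 179.2]
wrist_force: [0.6, 0.8, -0.5]
grip_width: 0.0548
finger_force: 0.0
t 51.97 tcp [ 0.3972 -0.1382  0.3729] yaw 179.2 w 54.8 F [ 0.6  0.8 -0.5] | turn 0.000 rad, shift [ -3.7 -61.8 -27. ] mm; J [-30.  -0.  -9.  81.   0. -29.]
muff_yellow_crown S[(0.94, np.float64(291.9), np.float64(217.9))] T[(0.71, np.float64(278.7), np.float64(135.4))] -> [ 0.6531 -0.0894  0.151 ] err 3.2mm
muff_red_crown S[(0.74, np.float64(328.2), np.float64(187.2))] T[(0.95, np.float64(223.1), np.float64(134.0))] -> [0.6567 0.0485 0.1648] err 7.3mm
muff_blue_crown S[(0.58, np.float64(307.5), np.float64(204.4))] T[(0.69, np.float64(104.1), np.float64(195.2))] -> [ 0.5052  0.3897 -0.3236] err 120.6mm
muff_blue S[] T[]
basket_grip S[(0.82, np.float64(195.5), np
[... 628 characters left out ...]
m S[(0.75, np.float64(347.4), np.float64(124.5))] T[]
exp red [324.8 190.3] [221.1 133.7]
exp yel [290.8 218.9] [278.3 133.9]
exp lid [346.1 126.6] [105.3 193.4]
yel top [([266, 114, 9, 11, 74], [269.7, 118.4]), ([282, 114, 7, 10, 54], [285.3, 118.2]), ([266, 155, 23, 14, 243], [276.4, 162.4])]
yel scene [([463, 80, 8, 6, 34], [466.2, 82.3]), ([268, 212, 16, 22, 159], [273.7, 221.4]), ([294, 235, 20, 25, 263], [303.1, 247.6])]
red top [([226, 113, 10, 12, 69], [230.2, 117.9]), ([212, 114, 6, 8, 34], [214.8, 117.1]), ([212, 155, 23, 13, 172], [223.9, 161.8])]
red scene [([467, 82, 9, 14, 63], [471.3, 89.7]), ([300, 185, 18, 22, 150], [306.9, 194.8]), ([328, 206, 18, 24, 201], [335.9, 218.5])]
```

```bash
python3 -c "
from station import job
print(job.finish_job())"
```

```text
the job is handed in; nothing more can be done
None
```

I handed the job in at about 52 s. The basket hangs on the drip hook, the lid is seated on the bath, and the yellow and red ear defenders hang astride the rail. No blue pair was found on the bench. The hand-in returned no verdict.

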